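Clamp a key fob with the inner of two concentric knobs

TASK

Lay the car key fob flat, buttons up, in the little repair clamp, lengthwise between its two jaws, and let go of it. Then turn the inner knob of the concentric pair clockwise until the jaws hold the fob snugly by its ends, so that it stays held when you let go, but feel for the contact and stop there: hard squeezing cracks the case. The outer ring is already set and must not turn, and the other things on the table stay where they are.

Things in the scene. Friction and masses are not known exactly. Their poses are not given: they have to be found in the camera images.
- clamp: The repair clamp, fixed to the table: a T-shaped grey-painted casting 28 mm high, top flat. Origin: on the table under the middle of the bed. The bed (the head of the T) is 64 mm along x by 176 mm along y, its top 28 mm above the origin, and carries the two jaws. The foot of the T reaches out 150 mm along -x and carries the concentric knobs, whose common upright axis stands at x = -110 mm, y = 0.
- jaw: Moving steel jaw, +y side, 50 mm along x, 14 mm thick, 12 mm high. Origin: centre of its steel face (looking to -y), 6.5 mm above the bed. Its rubber pad stands 2.5 mm proud, giving 1 mm per 25 N. Each rad of the inner knob clockwise moves it 8 mm towards -y. With both pads on the fob the squeeze rises about 10 N per 0.1 rad. At first the pads are 9 to 26 mm farther apart than the fob is long.
- fence: The other steel jaw, same size, at the -y side. Origin: centre of its steel face (looking to +y), 6.5 mm above the bed. Set by the outer ring, which a push of over 25 N on it would turn. Its pad is screwed out 0.5 to 6 mm proud of the steel, differently each time and not measured: where the fob meets it has to be felt.
- inner_knob (a joint): Inner knob, rad, growing clockwise seen from above (closes the jaw); starts at 0 to 0.6. Round ribbed aluminium, 30 mm in diameter, from 41 to 70 mm above the table, free all round. Turning takes 0.12 Nm idly and 0.008 Nm more per newton of squeeze; a hand at rest after a small turn feels that growth but not the whole friction. Stays where left and holds up to 15 N of squeeze.
- knob_grip (a point): Point on the axis of the inner knob, half-way up its grip, 55.5 mm above the table.
- outer_ring (a joint): Angle in rad of the outer ring, clockwise from above: a flat ribbed aluminium ring 62 mm in diameter, its top 40 mm above the table, 1 mm below the foot of the inner knob. Turns with about 0.2 Nm. It must stay where it is (within 0.1 rad).
- ring_mark (a point): The dark line on the outer ring's top, 29 mm from the axis.
- fob: The car key fob: a plain black flat case 66 mm long (its x) by 36 mm wide (its y) by 16 mm thick, three rubber buttons on its top, about 70 g. Origin: centre of its underside; z up. Lies buttons up on the table, at one of three places. Hard jaws crack it above 18 N.
- fob_center (a point): Centre of the key fob, 8 mm above its underside; axes as the fob's.
- keys: A bunch of five house keys on a ring, lying flat, about 120 mm across; leave alone. Origin: under its middle.
- torch: A small aluminium torch lying down, 113 mm long along its x, 26 mm thick; leave alone. Origin: under its middle.
- remote: A black remote control, 150 mm long along its x, 42 by 18 mm; leave alone.
- sunglasses: Sunglasses standing on their lenses and ear-pieces, 130 mm wide, 55 mm high; leave alone.
- mug: A white mug, 82 mm in diameter, 95 mm high, handle at its y; leave alone.
- pet_bowl: A blue pet bowl in a black rubber foot, 190 mm in diameter, 52 mm high; leave alone.
There are look-alikes about, which are no part of the job. Several things look just like the fob: the one meant starts farthest to the robot's right.

How it is judged:
On the way, in this order (a step that is already met when the one before it is completed fails the run):
1. the fob lies flat on the bed between the jaws, let go of, not yet clamped (x of fob_center in the frame of clamp between -0.014 and 0.014 m and y of fob_center in the frame of clamp between -0.022 and 0.022 m and z of fob_center in the frame of clamp between 0.032 and 0.04 m and angle between the x axis of fob_center and the y axis of clamp, either way round below 0.2 rad and contact force between fob and the fingers below 0.1 N and contact force between fob and jaw below 3 N), for 0.2 s.
2. both jaws hold the fob (x of fob_center in the frame of clamp between -0.014 and 0.014 m and y of fob_center in the frame of clamp between -0.022 and 0.022 m and z of fob_center in the frame of clamp between 0.032 and 0.04 m and angle between the x axis of fob_center and the y axis of clamp, either way round below 0.2 rad and contact force between fob and jaw above 3 N and contact force between fob and fence above 3 N), for 0.2 s.
At the end, for the whole second after the job is handed in: Fob at rest on the bed, flat, buttons up, along the clamp's y within 0.2 rad, its centre within 14 mm (x) and 22 mm (y) of the bed's middle, squeezed with 3 to 18 N by both jaws after release; ring mark within 3 mm (0.1 rad) of its start (all of step 2 and contact force between fob and jaw below 18 N and angle between fob_center's own z axis and vertical below 0.12 rad and linear speed of fob below 0.01 m/s and distance of ring_mark from where it was at the start of the episode below 0.003 m); the robot touches nothing.
It fails at once if the outer ring is turned (its mark moves more than 3 mm, 0.1 rad) (distance of ring_mark from where it was at the start of the episode above 0.003 m).
It fails at once if the jaws squeeze the fob with more than 18 N (contact force between fob and jaw above 18 N or contact force between fob and fence above 18 N).
It fails at once if another thing on the table is moved by more than 20 mm (distance of any of keys, torch, remote, sunglasses, mug, pet_bowl from where it was at the start of the episode above 0.02 m).
It also fails if it takes over 72 s, if anything falls off the work surface, if the arm or the gripper's body presses on something with over 40 N, if the wrist force passes 120 N, or if a joint passes its speed limit or range.

ROBOT

A 6-joint arm with a two-finger parallel gripper is mounted at the origin on the work surface. World frame = base frame: x ahead of the robot, y to its left, z up, the work surface at z = 0. Lengths are in m, angles in rad, forces in N, time in s.
With the tool pointing down it reaches from about 0.375 to 0.9 m from the base axis. Payload 3.1 kg.
Tool frame: the origin (TCP) lies midway between the tips of the shut fingers; the grasp point (between the pads) lies 19 mm behind it (manip.hold_point_z is the distance from the TCP to the grasp point, in m); x points along the fingers, y is the direction in which the jaws open and shut, and the axes are right-handed (so a half turn about x gives the same grasp; the last joint's range is limited). The gripper opens to 85 mm and grips with 20 to 120 N. Pads are 22 mm wide; open, the fingers measure 114 mm over their backs; the gripper's body (76 mm by 85 mm) begins 54 mm behind the grasp point. The pads swing forward as they close: fully open they stand 13 mm farther back than shut.
Start: joints at [-0.178, 0.527, 1.433, -0, 1.181, -0.178], TCP at [0.625, 0, 0.195] pointing down, gripper open.
Joint ranges: [-3.08, 3.08], [-0.75, 2.2], [0.22, 2.44], [-1.43, 4.57], [0, 2.65], [-2.85, 2.85]. Speed limits (rad/s): [2.79, 2.79, 3.14, 3.14, 3.14, 3.14].

INTERFACE

Orientations are given as a unit quaternion [x, y, z, w].
In Python, from station import manip, snapshot gives the robot as it stands.
- The arm moves only by the tool play_rows, never from a script. Its argument "series" is a list of rows, each a list of 4 numbers: the shift along the tool's x, y, z in m, then the turn about the tool's x in degrees. In form: [[tx, ty, tz, spin], ...]. A call has 1 to 20 rows; each row is the pose to reach, as a shift and turn from the pose measured when the call began, along the tool's axes at that moment; what a row does not reach only later rows make up. A row lasts 1/10 s, in which the tool goes at most 50 mm and 8.59 degrees, less where a joint would pass 70% of its speed; a pose out of reach is approached as far as the arm can. A call with a gripper value outside its range is refused whole. "claw" is the opening in per cent of the stroke, from 0 (shut) to 100 (fully open), set as the call begins (left out, the last holds). The fingers move at their own pace and stop on an object; "force" is the grip in N (left out, the last holds). Time passes only in rows, so rows that repeat a pose let the fingers close. It gives the time, the measured TCP pose, the force and the opening at its end, in the units of the state.
- manip.sense(): the state, without advancing time (a new reading comes with each control period).
- snapshot(name): name is "scene" or "side" or "wrist"; returns a dict with "image" (480x640x3 uint8, blue, green, red), "depth" (480x640 float32, m along the optical axis (not along the pixel's ray), 0 where there is no reading), "fov_y" (degrees; the focal length in pixels is half the picture's height over the tangent of half this angle, whatever the lens; pixels are square), "cx", "cy" (the principal point, pixels), "R" (3x3) and "t" (3): a world point X has camera coordinates R X + t. Camera axes: x right, y down, z forward; pixel columns grow to the right and rows downward; lengths in m; the calibration is good to about 2 mm. A picture is of the moment at which its call begins.
- manip.sign_off(): hands the job in, once; it reports no verdict.
The state is a dict: "t": time; "q": joint angles; "qd": joint speeds; "tau": joint torques, N m; "tcp_pos": TCP position; "tool_rot": TCP orientation; "force": force on the tool from outside, world axes, zero at the start; "ft_torque": the same for the moment, N m; "finger_gap": opening from 0.0 (shut) to 1.0 (fully open).
Only numpy, scipy, OpenCV 4.12 (cv2) and the standard library are available. Lean on these libraries where they do the work, as an engineer would, in place of code of your own. Each camera call takes 0.05 s, during which the arm holds its last target.

## Working session

There is one attempt and no reset: what is moved stays moved. The work goes in short steps, Python scripts to look and compute and a tool call to move; the robot and the scene stay as the last step left them, time stands still between calls to the robot, and variables do not carry over. Pictures are saved under pics/ and viewed, and the job is handed in when it is done.

Besides the shell and the picture viewer there is one more tool, called after "Call:" by a JSON object that holds its "name" and its "arguments". play_rows: Moves the arm, as the interface text tells. Its arguments: {"type":"object","properties":{"series":{"type":"array","items":{"type":"array","items":{"type":"number"}}},"claw":{"type":"number"},"force":{"type":"number"}},"required":["series"]}

```bash
mkdir -p pics; ls; cat > h.py <<'E'
import numpy as np, cv2
from station import manip, snapshot
def snap(n,f):
    s=snapshot(n); cv2.imwrite(f'pics/{f}.png',s['image']); np.savez(f'{f}.npz',**{k:np.array(v) for k,v in s.items()}); return s
def foc(s): return s['image'].shape[0]/2/np.tan(np.radians(float(s['fov_y']))/2)
def px(s,u,v,z=None):
    f=foc(s);d=np.array([(u-s['cx'])/f,(v-s['cy'])/f,1.]);R=np.array(s['R']);t=np.array(s['t'])
    o=-R.T@t; w=R.T@d
    if z is None: k=float(s['depth'][int(v),int(u)])
    else: k=(z-o[2])/w[2]
    return o+k*w
def cloud(s):
    f=foc(s);h,w=s['depth'].shape;v,u=np.mgrid[:h,:w];D=s['depth'].astype(float)
    P=np.stack([(u-s['cx'])/f*D,(v-s['cy'])/f*D,D],-1)
    return (P-np.array(s['t']))@np.array(s['R'])
def load(f):
    return dict(np.load(f'{f}.npz'))
E
python3 - <<'E'
from h import *
print(manip.sense(), manip.hold_point_z)
for n in ('scene','side','wrist'):
    s=snap(n,n+'0'); print(n,s['fov_y'],s['cx'],s['cy'],(-np.array(s['R']).T@s['t']).round(3))
E
```

```text
pics
{'t': 0.0, 'q': array([-1.78469332e-01,  5.28475406e-01,  1.43393484e+00,  1.24278855e-05,
        1.18136488e+00, -1.78536401e-01]), 'qd': array([-0.00073854,  0.000342  ,  0.00047399,  0.00069473,  0.00075356,
       -0.00081378]), 'tau': array([ 2.50220628e-04, -4.42344439e+01, -1.78024775e+01, -2.06930472e-04,
        8.36740597e-03,  2.24214921e-05]), 'tcp_pos': array([6.24199150e-01, 1.96983263e-04, 1.94217665e-01]), 'tool_rot': array([ 0.49954738,  0.50065143, -0.50042085,  0.49937914]), 'force': array([-0.13063148,  0.43487017,  0.02312822]), 'ft_torque': array([ 0.01768464,  0.0001711 , -0.04098482]), 'finger_gap': 0.9982883863251767} 0.0187
scene 50.4420310397697 327.6464205260745 232.3471495554097 [ 1.516 -0.153  1.119]
side 47.185626376166546 322.444176399596 228.25827432074706 [0.235 1.066 0.988]
wrist 60.04355206056251 319.9111071327023 237.61500913955163 [0.624 0.07  0.373]
```

View pics/scene0.png

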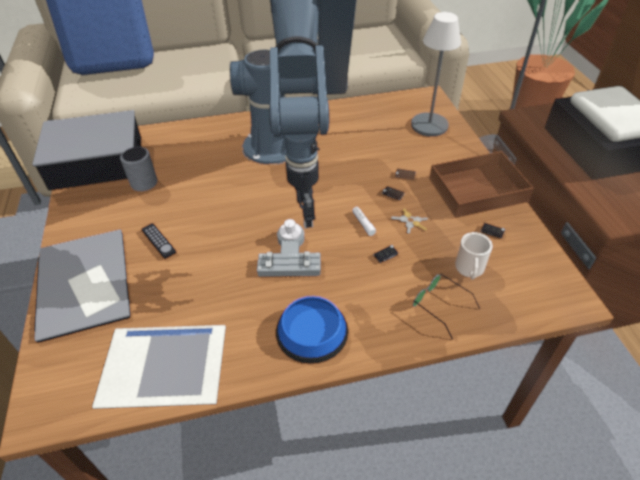

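View pics/side0.png

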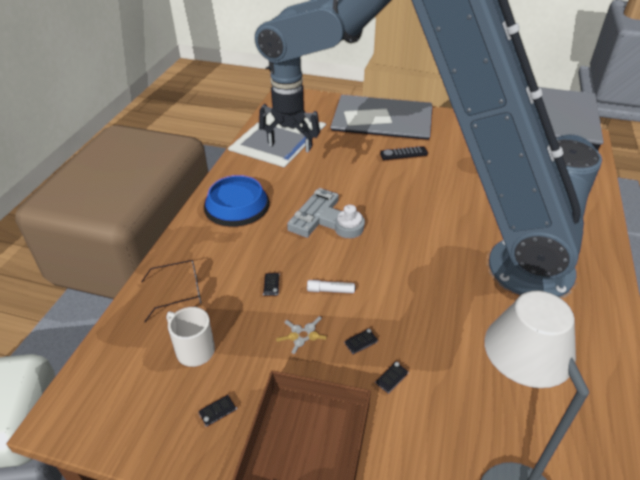

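View pics/wrist0.png

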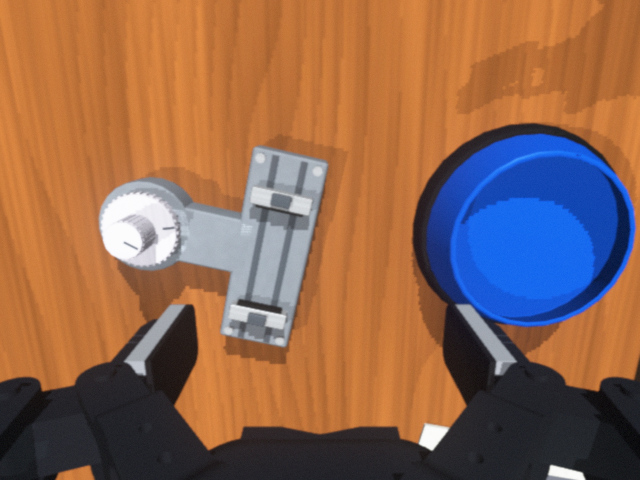

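```bash
python3 - <<'E'
from h import *
s=load('scene0')
for u,v in [(386,254),(392,192),(404,174),(492,231),(157,241),(363,221),(410,221),(290,228),(290,264)]:
    print((u,v),px(s,u,v,0.012).round(3),px(s,u,v).round(3))
d=load('side0')
for u,v in [(271,284),(362,340),(392,377),(217,410)]:
    print((u,v),px(d,u,v,0.012).round(3),px(d,u,v).round(3))
im=s['image'];c=cv2.resize(im[150:280,340:520],None,fx=4.4,fy=4.4,interpolation=cv2.INTER_CUBIC);cv2.imwrite('pics/c1.png',c)
im=d['image'];c=cv2.resize(im[260:430,190:420],None,fx=3.4,fy=3.4,interpolation=cv2.INTER_CUBIC);cv2.imwrite('pics/c2.png',c)
E
```

```text
(386, 254) [0.609 0.234 0.012] [0.61  0.234 0.013]
(392, 192) [0.358 0.337 0.012] [0.365 0.334 0.018]
(404, 174) [0.281 0.405 0.012] [0.286 0.403 0.017]
(492, 231) [0.598 0.572 0.012] [0.598 0.572 0.012]
(157, 241) [ 0.397 -0.409  0.012] [ 0.404 -0.408  0.018]
(363, 221) [0.464 0.208 0.012] [0.47  0.205 0.019]
(410, 221) [0.498 0.348 0.012] [0.497 0.348 0.01 ]
(290, 228) [ 0.439 -0.016  0.012] [ 0.488 -0.022  0.062]
(290, 264) [ 0.58  -0.042  0.012] [ 0.596 -0.044  0.031]
(271, 284) [0.601 0.243 0.012] [0.6   0.245 0.015]
(362, 340) [0.355 0.343 0.012] [0.355 0.344 0.014]
(392, 377) [0.275 0.416 0.012] [0.275 0.42  0.018]
(217, 410) [0.589 0.583 0.012] [0.589 0.583 0.011]
```

View pics/c1.png

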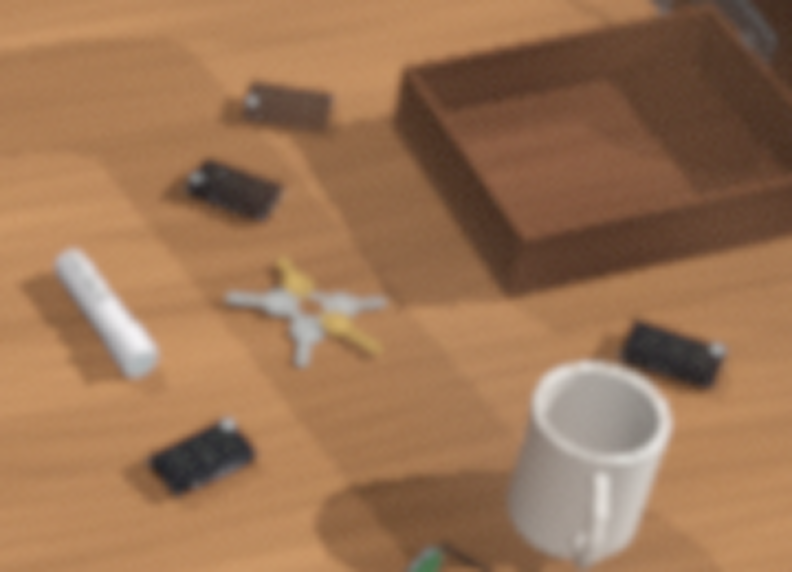

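View pics/c2.png

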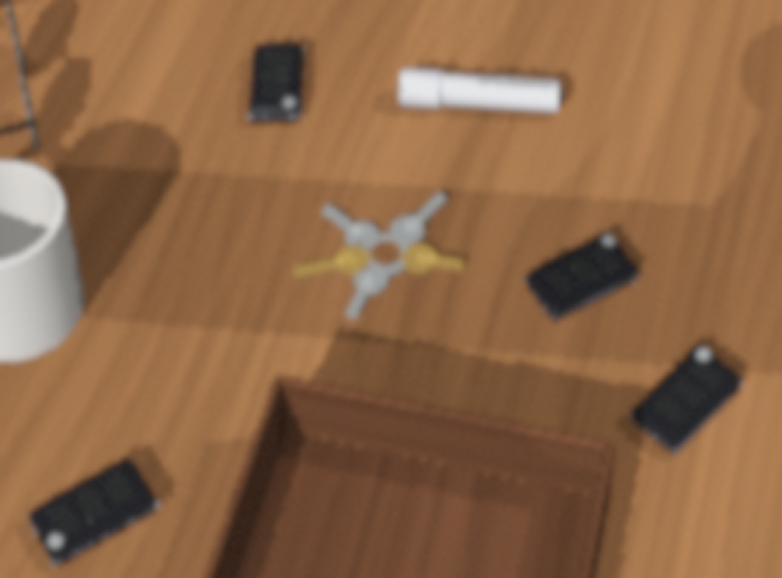

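```bash
python3 - <<'E'
from h import *
s=load('wrist0'); print(s['R'].round(3))
P=cloud(s); X=P[...,0];Y=P[...,1];Z=P[...,2]
D=s['depth']>0
# histogram of z around clamp
box=np.zeros(D.shape,bool);box[130:360,90:340]=1
h=np.histogram(Z[box&D],bins=np.arange(-0.01,0.09,0.002));print([(round(b,3),int(n)) for n,b in zip(*h) if n>30])
m=box&D&(Z>0.023)&(Z<0.033)
u8=(m*255).astype(np.uint8)
vis=s['image'].copy();vis[m]=(0,0,255);cv2.imwrite('pics/m1.png',cv2.resize(vis,(800,600)))
# knob top
k=box&D&(Z>0.066)
print('knobtop',[(X[k].min()+X[k].max())/2,(Y[k].min()+Y[k].max())/2],X[k].ptp() if hasattr(X[k],'ptp') else np.ptp(X[k]),np.ptp(Y[k]),Z[k].mean(),k.sum())
r=box&D&(Z>0.036)&(Z<0.043)&(X<0.53)
(c,rad)=cv2.minEnclosingCircle(np.stack([X[r],Y[r]],-1).astype(np.float32)*1000);print('ring',c,rad)
cv2.imwrite('pics/c3.png',cv2.resize(s['image'][130:360,90:350],None,fx=2.5,fy=2.5,interpolation=cv2.INTER_CUBIC))
E
```

```text
[[ 1.     0.    -0.003]
 [ 0.001 -0.962  0.273]
 [-0.003 -0.273 -0.962]]
[(np.float64(-0.004), 137), (np.float64(-0.002), 14880), (np.float64(0.0), 14993), (np.float64(0.002), 206), (np.float64(0.004), 61), (np.float64(0.006), 95), (np.float64(0.008), 70), (np.float64(0.01), 85), (np.float64(0.012), 85), (np.float64(0.014), 81), (np.float64(0.016), 75), (np.float64(0.018), 90), (np.float64(0.02), 92), (np.float64(0.022), 87), (np.float64(0.024), 373), (np.float64(0.026), 7716), (np.float64(0.028), 7738), (np.float64(0.03), 204), (np.float64(0.032), 164), (np.float64(0.034), 162), (np.float64(0.036), 242), (np.float64(0.038), 2125), (np.float64(0.04), 2093), (np.float64(0.042), 304), (np.float64(0.044), 215), (np.float64(0.046), 41), (np.float64(0.048), 40), (np.float64(0.05), 45), (np.float64(0.052), 43), (np.float64(0.054), 42), (np.float64(0.056), 48), (np.float64(0.058), 52), (np.float64(0.06), 46), (np.float64(0.062), 48), (np.float64(0.064), 48), (np.float64(0.066), 85), (np.float64(0.068), 554), (np.float64(0.07), 587)]
knobtop [np.float64(0.5191412129667898), np.float64(-0.010794493649148654)] 0.12495148370596187 0.04624846306482161 0.20881158310501954 4428
ring (472.319580078125, -19.086896896362305) 32.383644104003906
```

View pics/m1.png

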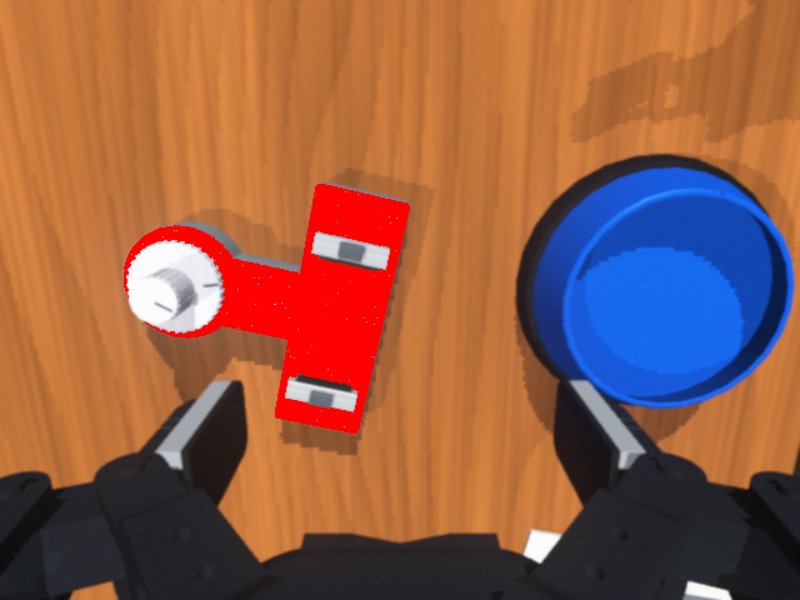

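View pics/c3.png

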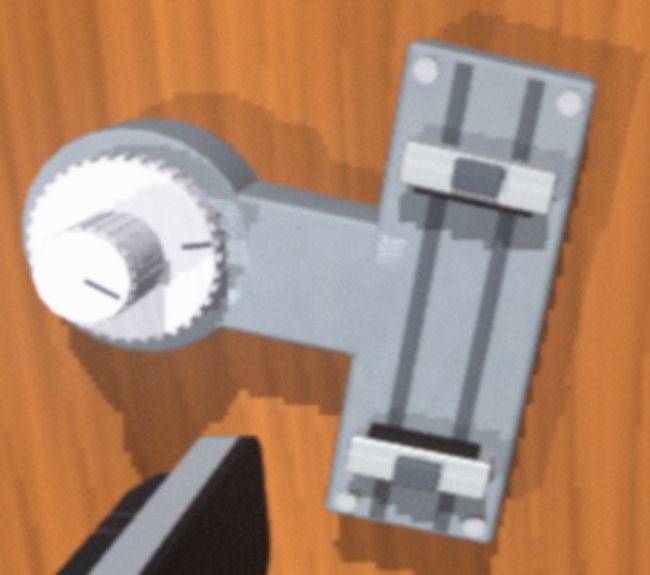

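```bash
python3 - <<'E'
from h import *
s=load('wrist0'); P=cloud(s); X=P[...,0];Y=P[...,1];Z=P[...,2]
box=np.zeros(D.shape if False else Z.shape,bool);box[130:360,90:340]=1
v,u=np.mgrid[:480,:640]
hand=(v>295)&(u<225)
m=box&~hand&(Z>0.02)&(Z<0.08)&(X<0.75)
n=cv2.connectedComponents(m.astype(np.uint8))[1]
# bed corners by pixel -> z plane 0.028
top=box&~hand&(Z>0.0255)&(Z<0.0305)
pts=np.stack([X[top],Y[top]],-1)
# iterative: yaw guess & select bed region
r=None
yaw=np.radians(-12)
c0=np.array([0.583,-0.04])
for it in range(6):
    ex=np.array([np.cos(yaw),np.sin(yaw)]);ey=np.array([-ex[1],ex[0]])
    q=(pts-c0)@np.stack([ex,ey],1)
    sel=(q[:,0]>-0.045)
    # edges: right edge line fit
    qq=q[sel]
    def edge(q,ax,sgn):
        o=1-ax; bins=np.arange(np.percentile(q[:,o],8),np.percentile(q[:,o],92),0.004); L=[]
        for b in bins:
            w=q[(q[:,o]>=b)&(q[:,o]<b+0.004)]
            if len(w)>3: L.append((b+0.002,(w[:,ax]*sgn).max()*sgn))
        L=np.array(L); return np.polyfit(L[:,0],L[:,1],1),L
    e1,L=edge(qq,0,1)
    e2,_=edge(qq,1,1);e3,_=edge(qq,1,-1)
    far=qq[(abs(qq[:,1])>0.03)]
    e4=np.percentile(far[:,0],0.3)
    print(np.degrees(yaw),e1,e2,e3,e4)
    yaw+= -np.arctan(e1[0])
    cx=e1[1]-0.032; cy=(e2[1]+e3[1])/2
    c0=c0+cx*ex+cy*ey
print('clamp',c0,np.degrees(yaw))
ex=np.array([np.cos(yaw),np.sin(yaw)]);ey=np.array([-ex[1],ex[0]])
print('knob by clamp',c0-0.11*ex)
k=box&~hand&(Z>0.066)&(Z<0.075)&(X<0.53)
print('knobtop',cv2.minEnclosingCircle(np.stack([X[k],Y[k]],-1).astype(np.float32)*1000))
# jaws: points z .036-.043 in bed
Q=(P[...,:2]-c0)@np.stack([ex,ey],1)
j=box&~hand&(Z>0.0375)&(Z<0.043)&(abs(Q[...,0])<0.032)&(abs(Q[...,1])<0.088)
for sg in (1,-1):
    w=Q[j&(Q[...,1]*sg>0)]; print('jaw',sg,w.min(0),w.max(0),len(w), np.percentile(w[:,1],[2,98]))
np.savez('clamp.npz',c=c0,yaw=yaw)
E
```

```text
-12.000000000000002 [0.01402428 0.02887572] [-0.01212428  0.08360591] [-0.00886929 -0.09106844] -0.03433867433981779
-12.803479350240497 [0.00015093 0.03194886] [0.00168621 0.08736842] [-0.05475324 -0.08678164] -0.031122036843487726
-12.812126909942162 [1.06685839e-06 3.20000445e-02] [0.00155578 0.08706956] [-0.05460547 -0.08707241] -0.031075616701970628
-12.812188036425182 [7.54122508e-09 3.20000000e-02] [0.00155685 0.08707099] [-0.05460442 -0.08707099] -0.031075693908938756
-12.812188468505552 [5.33063233e-11 3.20000000e-02] [0.00155686 0.08707099] [-0.05460442 -0.08707099] -0.03107569413779004
-12.812188471559779 [3.76655447e-13 3.20000000e-02] [0.00155686 0.08707099] [-0.05460442 -0.08707099] -0.03107569413941821
clamp [ 0.5791831  -0.04270413] -12.81218847158136
knob by clamp [ 0.47192186 -0.01831097]
knobtop ((472.2320251464844, -18.63894271850586), 15.787029266357422)
jaw 1 [-0.02451044  0.04055872] [0.02531884 0.0572034 ] 968 [0.04111676 0.05698155]
jaw -1 [-0.02454309 -0.06346749] [ 0.02530969 -0.04561533] 844 [-0.06241541 -0.04633799]
```

```bash
cat >> h.py <<'E'
from scipy.spatial.transform import Rotation as Ro
def tool(): 
    s=manip.sense(); return s, Ro.from_quat(s['tool_rot']).as_matrix(), s['tcp_pos']
def go(target, yaw=None):
    "shift in tool axes to world target; yaw = world angle (deg) wanted of tool y axis (mod 180)"
    s,R,p=tool(); sh=R.T@(np.array(target)-p)
    sp=0
    if yaw is not None:
        cur=np.degrees(np.arctan2(R[1,1],R[0,1])); d=(yaw-cur+90)%180-90
        sp=-d  # tool x points down
    print('shift mm',(sh*1000).round(1),'spin',round(sp,2),'tcp',p.round(4),'tooly yaw',np.degrees(np.arctan2(R[1,1],R[0,1])).round(2),'t',round(s['t'],2),'gap',round(s['finger_gap'],3),'q6',s['q'][5].round(2))
E
python3 - <<'E'
from h import *
s,R,p=tool();print(R.round(3))
go([0.605,0.18,0.195],0)
E
```

```text
[[-0.002  1.    -0.   ]
 [ 0.    -0.    -1.   ]
 [-1.    -0.002 -0.   ]]
shift mm [  -0.5  -19.4 -179.8] spin -0.0 tcp [6.244e-01 2.000e-04 1.944e-01] tooly yaw -0.0 t 0.15 gap 1.001 q6 -0.18
```

Call:
{"name": "play_rows", "arguments": {"series": [[0,-0.02,-0.18,0],[0,-0.02,-0.18,0],[0,-0.02,-0.18,0],[0,-0.02,-0.18,0],[0,-0.02,-0.18,0],[0,-0.02,-0.18,0],[0,-0.02,-0.18,0]]}}

```text
t: 0.85
tcp_pos: [0.6045, 0.179, 0.1943]
tool_rot: [-0.5, -0.5, 0.501, -0.499]
force: [0.2, -0.4, -0.2]
finger_gap: 0.998
```

```bash
python3 - <<'E'
from h import *
s=snap('wrist','w1')
E
```

```text
(no output)
```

View pics/w1.png

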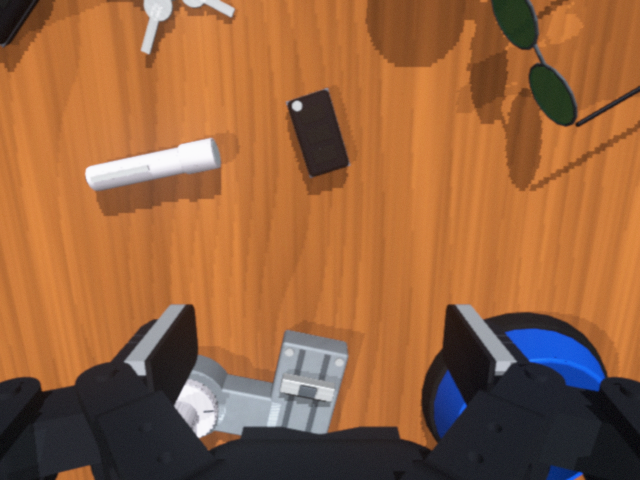

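```bash
python3 - <<'E'
from h import *
s=load('w1'); im=s['image']
cv2.imwrite('pics/c4.png',cv2.resize(im[75:190,260:380],None,fx=5,fy=5,interpolation=cv2.INTER_CUBIC))
P=cloud(s);Z=P[...,2]
box=np.zeros(Z.shape,bool);box[80:185,275:360]=1
m=box&(Z>0.012)&(Z<0.02)
r=cv2.minAreaRect(P[m][:,:2].astype(np.float32)*1000);print(r,Z[m].mean())
g=(im.max(-1)<75)&box
vu=np.argwhere(g); 
W=np.array([px(s,u,v,0.016)[:2] for v,u in vu])
print(cv2.minAreaRect(W.astype(np.float32)*1000))
E
```

```text
((601.5512084960938, 236.75262451171875), (35.88898468017578, 65.69879913330078), 17.447708129882812) 0.015912292838657905
((601.8395385742188, 236.5880889892578), (35.12765121459961, 64.26114654541016), 17.471467971801758)
```

View pics/c4.png

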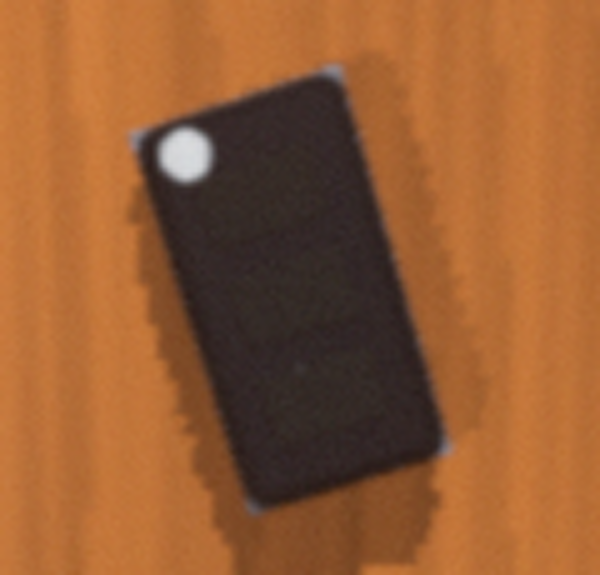

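```bash
python3 - <<'E'
from h import *
go([0.6016,0.2367,0.06],17.45)
go([0.6016,0.2367,0.001],17.45)
E
```

```text
shift mm [134.4  -2.9 -58. ] spin -17.54 tcp [0.6046 0.1787 0.1944] tooly yaw -0.09 t 0.9 gap 1.0 q6 0.11
shift mm [193.4  -2.8 -58. ] spin -17.54 tcp [0.6046 0.1787 0.1944] tooly yaw -0.09 t 0.9 gap 1.0 q6 0.11
```

Call:
{"name": "play_rows", "arguments": {"series": [[0.04,-0.003,-0.02,-6],[0.08,-0.003,-0.04,-12],[0.12,-0.003,-0.058,-17.5],[0.134,-0.003,-0.058,-17.5],[0.134,-0.003,-0.058,-17.5],[0.134,-0.003,-0.058,-17.5]], "claw": 75}}

```text
t: 1.5
tcp_pos: [0.6029, 0.2354, 0.0615]
tool_rot: [0.419, 0.569, -0.419, 0.569]
force: [0.2, -0.2, 0.0]
finger_gap: 0.752
```

```bash
python3 - <<'E'
from h import *
go([0.6016,0.2367,0.001],17.45)
s=snap('wrist','w2')
P=cloud(s)
E
```

```text
shift mm [60.5 -0.9 -1.6] spin -0.19 tcp [0.6029 0.2354 0.0615] tooly yaw 17.26 t 1.5 gap 0.752 q6 -0.1
```

View pics/w2.png

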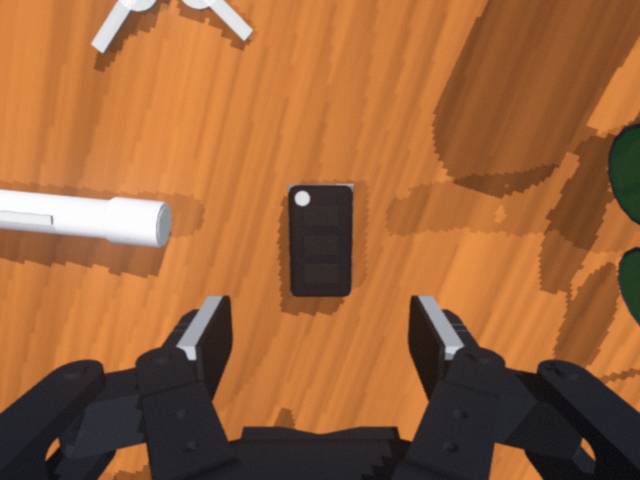

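Call:
{"name": "play_rows", "arguments": {"series": [[0.03,-0.001,-0.0015,0],[0.05,-0.001,-0.0015,0],[0.058,-0.001,-0.0015,0],[0.06,-0.001,-0.0015,0],[0.06,-0.001,-0.0015,0],[0.06,-0.001,-0.0015,0]]}}

```text
t: 2.15
tcp_pos: [0.6035, 0.2369, 0.0039]
tool_rot: [0.421, 0.568, -0.418, 0.57]
force: [0.6, -0.2, 0.1]
finger_gap: 0.749
```

Call:
{"name": "play_rows", "arguments": {"series": [[0,0,0,0],[0,0,0,0],[0,0,0,0],[0,0,0,0],[0,0,0,0],[0,0,0,0],[0,0,0,0],[0,0,0,0]], "claw": 20, "force": 30}}

```text
t: 2.95
tcp_pos: [0.6035, 0.2369, 0.0038]
tool_rot: [0.42, 0.568, -0.418, 0.57]
force: [0.7, 0.1, -0.6]
finger_gap: 0.196
```

```bash
python3 - <<'E'
from h import *
go([0.6016,0.2367,0.001],17.45)
s=snap('wrist','w3')
E
```

```text
shift mm [ 2.7 -1.9 -0.4] spin -0.2 tcp [0.6035 0.2369 0.0038] tooly yaw 17.25 t 2.95 gap 0.196 q6 -0.1
```

View pics/w3.png

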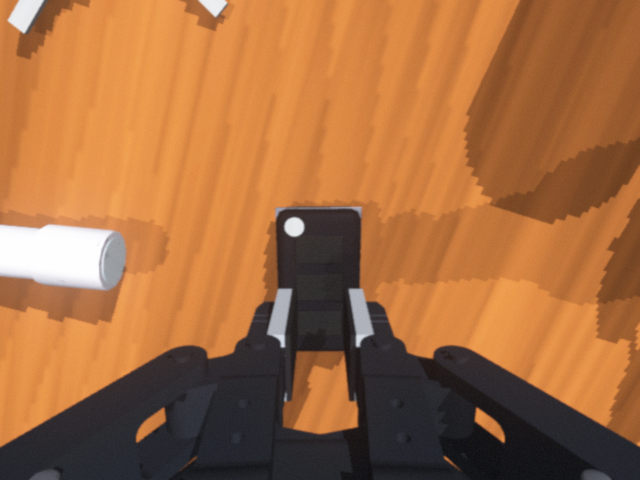

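```bash
python3 - <<'E'
from h import *
s=load('w3'); P=cloud(s)
for u,v in [(320,220),(320,270),(320,300),(320,340),(281,293),(281,310),(361,293),(361,310),(320,375),(270,330)]:
    print((u,v),P[v,u].round(4))
cv2.imwrite('pics/c5.png',cv2.resize(s['image'][190:400,220:420],None,fx=2.8,fy=2.8,interpolation=cv2.INTER_CUBIC))
E
python3 - <<'E'
from h import *
s=snap('side','s3')
cv2.imwrite('pics/c6.png',cv2.resize(s['image'][200:340,200:360],None,fx=4,fy=4,interpolation=cv2.INTER_CUBIC))
E
```

```text
(320, 220) [0.594  0.2651 0.015 ]
(320, 270) [0.6004 0.2446 0.0165]
(320, 300) [0.6047 0.2308 0.0151]
(320, 340) [0.6104 0.2125 0.0158]
(281, 293) [0.5863 0.2436 0.0481]
(281, 310) [0.5816 0.3031 0.1823]
(361, 293) [0.6134 0.2513 0.0467]
(361, 310) [0.6117 0.2516 0.0619]
(320, 375) [ 6.191e-01  1.848e-01 -5.000e-04]
(270, 330) [0.5855 0.2432 0.0744]
```

View pics/c5.png

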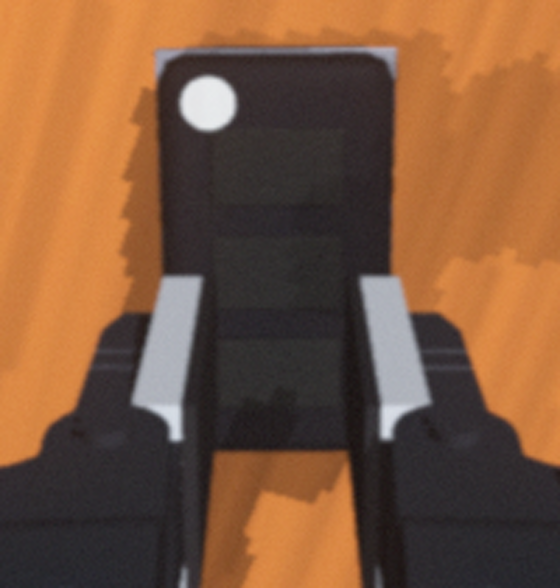

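View pics/c6.png

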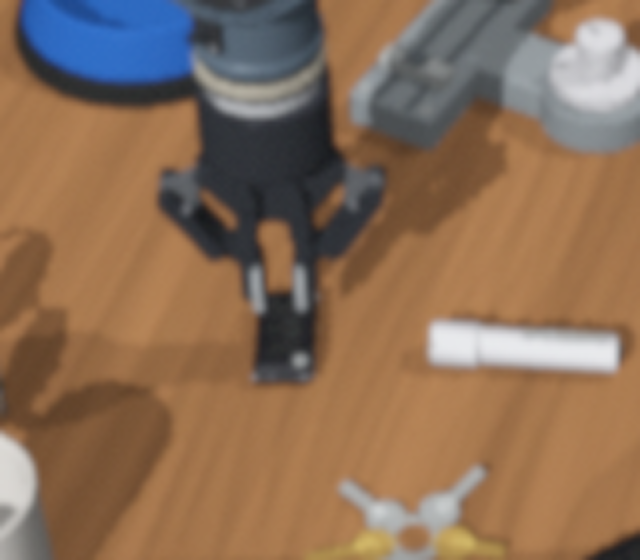

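```bash
python3 - <<'E'
from h import *
for f in ('wrist0','w1','w2','w3'):
    s=load(f); R=s['R'];o=-R.T@s['t']
    # finger pixels: top-most region near hand, mid-height tip
    P=cloud(s); print(f,'cam',o.round(4),'tilt',R[2].round(3))
    D=s['depth']; 
    m=(D>0)&(D<0.3)&(np.arange(480)[:,None]>250)
    m&=(P[...,2]>0.022)
    print(np.percentile(D[m],[50,95,99,99.9]),P[m][:,2].min())
s=load('w3');P=cloud(s)
for v in range(284,350,4): print(v,P[v,275:292:4,2].round(3),s['depth'][v,275:292:4].round(3))
E
```

```text
wrist0 cam [0.6241 0.0696 0.373 ] tilt [-0.003 -0.273 -0.962]
[0.08761339 0.12747992 0.13818928 0.14363232] 0.24263667199356412
w1 cam [0.6044 0.2486 0.3729] tilt [-0.003 -0.274 -0.962]
[0.08758273 0.12747574 0.13814739 0.14358748] 0.2426036050438887
w2 cam [0.5818 0.3018 0.24  ] tilt [ 0.08  -0.261 -0.962]
[0.08666155 0.12953674 0.14268594 0.14982746] 0.1024284608291846
w3 cam [0.5816 0.3031 0.1823] tilt [ 0.084 -0.26  -0.962]
[0.08589233 0.14596917 0.16819878 0.17093268] 0.02201256297053604
284 [0.    0.182 0.016 0.015 0.015] [0.196 0.    0.179 0.179 0.179]
288 [-0.     0.043  0.043  0.043  0.043] [0.196 0.15  0.15  0.149 0.15 ]
292 [-0.001  0.047  0.047  0.048  0.047] [0.198 0.146 0.147 0.146 0.146]
296 [0.    0.051 0.051 0.05  0.051] [0.197 0.142 0.142 0.143 0.142]
300 [0.053 0.054 0.054 0.053 0.054] [0.14  0.14  0.139 0.14  0.14 ]
304 [0.057 0.057 0.057 0.058 0.057] [0.137 0.137 0.136 0.136 0.136]
308 [0.06  0.059 0.06  0.062 0.06 ] [0.134 0.134 0.133 0.132 0.133]
312 [0.063 0.063 0.062 0.063 0.062] [0.131 0.13  0.132 0.131 0.131]
316 [0.066 0.066 0.066 0.066 0.065] [0.128 0.127 0.127 0.128 0.129]
320 [0.068 0.069 0.068 0.069 0.069] [0.126 0.125 0.126 0.125 0.125]
324 [0.071 0.071 0.071 0.072 0.07 ] [0.123 0.123 0.123 0.122 0.124]
328 [0.073 0.073 0.074 0.074 0.069] [0.121 0.121 0.12  0.12  0.125]
332 [0.076 0.076 0.182 0.076 0.07 ] [0.118 0.119 0.    0.118 0.125]
336 [0.077 0.077 0.078 0.077 0.07 ] [0.118 0.118 0.117 0.117 0.125]
340 [0.082 0.077 0.077 0.077 0.071] [0.112 0.118 0.118 0.118 0.125]
344 [0.084 0.083 0.077 0.078 0.072] [0.11  0.111 0.118 0.117 0.124]
348 [0.086 0.086 0.078 0.077 0.071] [0.108 0.109 0.118 0.119 0.125]
```

```bash
python3 - <<'E'
from h import *
s=load('s3'); P=cloud(s)
for u,v in [(265,272),(264,274),(265,276),(275,272),(275,275),(275,277),(270,282),(270,290)]: print((u,v),P[v,u].round(3))
X=P[...,0];m=(np.abs(P[...,0]-.603)<.05)&(np.abs(P[...,1]-.237)<.04)&(P[...,2]>.008)&(P[...,2]<0.1)
h=np.histogram(P[m][:,2],bins=np.arange(0,.1,.004));print(h[0])
E
```

```text
(265, 272) [0.61  0.25  0.058]
(264, 274) [0.611 0.254 0.055]
(265, 276) [0.61  0.252 0.047]
(275, 272) [0.588 0.242 0.057]
(275, 275) [0.589 0.242 0.046]
(275, 277) [0.589 0.244 0.041]
(270, 282) [0.604 0.241 0.017]
(270, 290) [0.595 0.265 0.016]
[  0   0  62 164  55   0   0   0   0   2   5  16  19  17  18  12  11  16
  18  16  20  28  55  73]
```

Call:
{"name": "play_rows", "arguments": {"series": [[0,-0.002,0,0],[0,-0.002,0,0],[0,-0.002,0,0],[0,-0.002,0,0],[0.01,-0.002,0,0],[0.02,-0.002,0,0],[0.03,-0.002,0,0],[0.034,-0.002,0,0],[0.036,-0.002,0,0],[0.036,-0.002,0,0],[0.036,-0.002,0,0]], "claw": 70}}

```text
t: 4.15
tcp_pos: [0.602, 0.2364, -0.032]
tool_rot: [0.421, 0.568, -0.418, 0.571]
force: [-0.5, -0.3, -0.9]
finger_gap: 0.699
```

```bash
python3 - <<'E'
from h import *
go([0.6016,0.2367,-0.035],17.45)
s=snap('wrist','w4');P=cloud(s)
D=s['depth'];m=(D>0)&(D<0.21)&(np.arange(480)[:,None]>250)
cv2.imwrite('pics/w4.png',s['image'])
for v in range(276,330,4): print(v,P[v,216:240:3,2].round(3))
E
```

```text
shift mm [ 3.  -0.3 -0.4] spin -0.2 tcp [ 0.602   0.2364 -0.032 ] tooly yaw 17.25 t 4.15 gap 0.699 q6 -0.1
276 [ 0.001  0.     0.001  0.     0.001  0.     0.    -0.   ]
280 [ 0.    -0.    -0.001 -0.     0.    -0.001 -0.    -0.001]
284 [-0.     0.147 -0.    -0.    -0.     0.     0.    -0.   ]
288 [ 0.  0.  0. -0. -0. -0.  0.  0.]
292 [-0.    -0.001 -0.     0.    -0.    -0.001 -0.001 -0.   ]
296 [ 0.016  0.014  0.015  0.015  0.015  0.014  0.013 -0.   ]
300 [0.019 0.019 0.019 0.018 0.018 0.017 0.012 0.001]
304 [ 0.021  0.021  0.023  0.022  0.021  0.018  0.014 -0.001]
308 [ 0.024  0.024  0.025  0.024  0.023  0.017  0.014 -0.001]
312 [0.027 0.027 0.026 0.027 0.023 0.019 0.014 0.008]
316 [0.03  0.03  0.03  0.027 0.024 0.019 0.013 0.01 ]
320 [0.033 0.032 0.031 0.027 0.022 0.019 0.015 0.01 ]
324 [0.034 0.035 0.031 0.028 0.023 0.019 0.015 0.01 ]
328 [0.037 0.034 0.031 0.028 0.023 0.018 0.015 0.011]
```

View pics/w4.png

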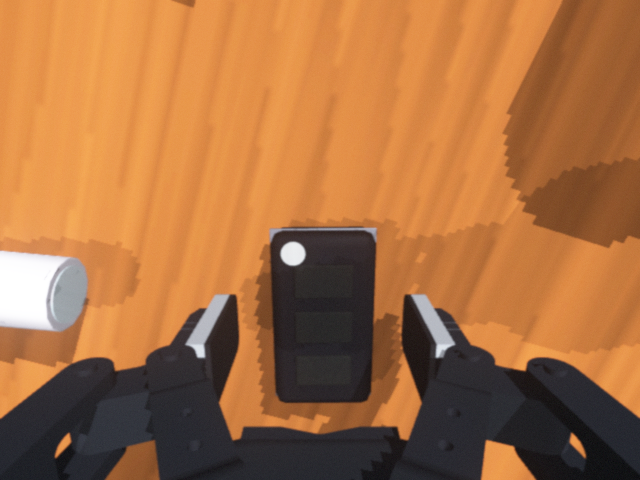

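Call:
{"name": "play_rows", "arguments": {"series": [[0.003,0,0,0],[0.005,0,0,0],[0.005,0,0,0],[0.005,0,0,0]]}}

```text
t: 4.6
tcp_pos: [0.6021, 0.2364, -0.0369]
tool_rot: [0.421, 0.568, -0.418, 0.571]
force: [-0.1, 0.2, 0.7]
finger_gap: 0.698
```

Call:
{"name": "play_rows", "arguments": {"series": [[0,0,0,0],[0,0,0,0],[0,0,0,0],[0,0,0,0],[0,0,0,0],[0,0,0,0],[0,0,0,0]], "claw": 20, "force": 30}}

```text
t: 5.3
tcp_pos: [0.6024, 0.2365, -0.0367]
tool_rot: [0.421, 0.568, -0.418, 0.571]
force: [0.9, 0.4, 1.4]
finger_gap: 0.412
```

```bash
python3 - <<'E'
from h import *
go([0.6016,0.2367,-0.035],17.45)
s=snap('wrist','w5');P=cloud(s)
print(manip.sense()['force'])
E
```

```text
shift mm [-1.7 -0.6 -0.4] spin -0.2 tcp [ 0.6024  0.2365 -0.0367] tooly yaw 17.25 t 5.3 gap 0.412 q6 -0.1
[1.01567389 0.86268483 2.01990648]
```

View pics/w5.png

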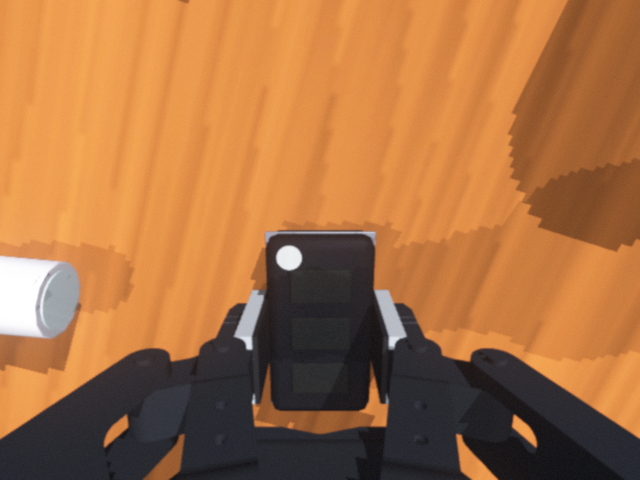

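Call:
{"name": "play_rows", "arguments": {"series": [[-0.03,0,0,0],[-0.06,0,0,0],[-0.1,0,0,0],[-0.1,0,0,0],[-0.1,0,0,0]]}}

```text
t: 5.85
tcp_pos: [0.602, 0.2365, 0.0641]
tool_rot: [0.421, 0.568, -0.417, 0.571]
force: [-0.1, -0.0, -0.7]
finger_gap: 0.414
```

```bash
python3 - <<'E'
from h import *
c=dict(np.load('clamp.npz'));yaw=c['yaw'];ey=np.array([-np.sin(yaw),np.cos(yaw)])
T=c['c']-0.002*ey; print(T)
go([*T,0.06],np.degrees(yaw))
E
```

```text
[ 0.57873959 -0.04465433]
shift mm [   3.5 -105.6  261.5] spin 30.07 tcp [0.602  0.2365 0.0641] tooly yaw 17.26 t 5.85 gap 0.414 q6 -0.1
```

Call:
{"name": "play_rows", "arguments": {"series": [[0,-0.015,0.035,4],[0,-0.03,0.075,9],[0,-0.045,0.115,14],[0,-0.062,0.155,19],[0,-0.08,0.195,24],[0,-0.095,0.235,28],[0.001,-0.1055,0.2615,30],[0.0035,-0.1055,0.2615,30],[0.0035,-0.1055,0.2615,30],[0.0035,-0.1055,0.2615,30],[0.0035,-0.1055,0.2615,30]]}}

```text
t: 6.95
tcp_pos: [0.5784, -0.0431, 0.0595]
tool_rot: [0.554, 0.441, -0.55, 0.443]
force: [-0.0, 0.1, -0.4]
finger_gap: 0.412
```

```bash
python3 - <<'E'
from h import *
c=dict(np.load('clamp.npz'));yaw=c['yaw'];ex=np.array([np.cos(yaw),np.sin(yaw)]);ey=np.array([-np.sin(yaw),np.cos(yaw)])
T=c['c']-0.002*ey
go([*T,-0.0085],np.degrees(yaw))
s=snap('wrist','w6');P=cloud(s)
Q=(P[...,:2]-c['c'])@np.stack([ex,ey],1);Z=P[...,2]
v,u=np.mgrid[:480,:640]
m=(Z>0.08)&(Z<0.13)&(u>277)&(u<363)&(v>200)&(s['image'].max(-1)<90)
print(m.sum()); q=Q[m]
print(cv2.minAreaRect(q.astype(np.float32)*1000),np.median(Z[m]))
E
```

```text
shift mm [68.   0.4  1.7] spin 0.18 tcp [ 0.5784 -0.0431  0.0595] tooly yaw -12.63 t 6.95 gap 0.412 q6 -0.05
14450
((-1.5912723541259766, -0.20359420776367188), (30.387765884399414, 65.99211120605469), 0.17842496931552887) 0.1123924588412847
```

View pics/w6.png

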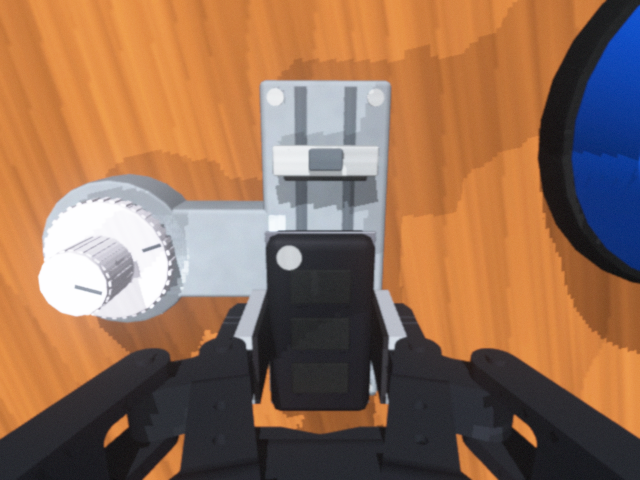

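Call:
{"name": "play_rows", "arguments": {"series": [[0.02,0,0.0015,0],[0.04,0,0.0015,0],[0.055,0,0.0015,0],[0.062,0,0.0015,0],[0.066,0,0.0015,0],[0.0675,0,0.0015,0],[0.068,0,0.0015,0],[0.068,0,0.0015,0],[0.068,0,0.0015,0]]}}

```text
t: 7.9
tcp_pos: [0.5791, -0.0446, -0.0077]
tool_rot: [0.554, 0.441, -0.55, 0.443]
force: [-0.3, -0.6, -0.0]
finger_gap: 0.411
```

```bash
python3 - <<'E'
from h import *
c=dict(np.load('clamp.npz'));yaw=c['yaw'];ex=np.array([np.cos(yaw),np.sin(yaw)]);ey=np.array([-np.sin(yaw),np.cos(yaw)])
T=c['c']-0.002*ey
go([*T,-0.0085],np.degrees(yaw))
print(manip.sense()['force'])
s=snap('wrist','w7');P=cloud(s)
Q=(P[...,:2]-c['c'])@np.stack([ex,ey],1);Z=P[...,2]
v,u=np.mgrid[:480,:640]
m=(Z>0.036)&(Z<0.05)&(u>277)&(u<363)&(v>200)&(s['image'].max(-1)<90)
print(m.sum()); q=Q[m]
print(cv2.minAreaRect(q.astype(np.float32)*1000),np.median(Z[m]))
E
```

```text
shift mm [ 0.8 -0.4  0.1] spin 0.19 tcp [ 0.5791 -0.0446 -0.0077] tooly yaw -12.62 t 7.9 gap 0.411 q6 -0.05
[-0.25031639 -0.6465174  -0.0387547 ]
15181
((-0.247344970703125, -2.9769973754882812), (90.49005889892578, 32.09951400756836), 89.99662017822266) 0.04513879178082814
```

View pics/w7.png

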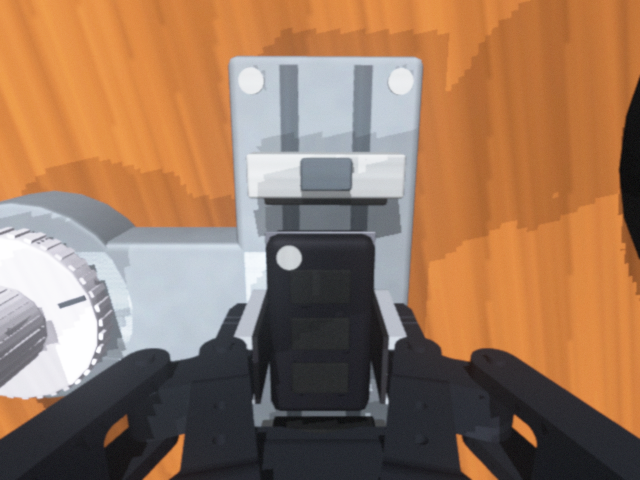

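Call:
{"name": "play_rows", "arguments": {"series": [[0.001,0,0,0],[0.0013,0,0,0],[0.0013,0,0,0],[0.0013,0,0,0]]}}

```text
t: 8.35
tcp_pos: [0.5793, -0.0447, -0.0087]
tool_rot: [0.554, 0.441, -0.55, 0.443]
force: [-0.2, 0.9, 3.5]
finger_gap: 0.414
```

Call:
{"name": "play_rows", "arguments": {"series": [[0,0,0,0],[0,0,0,0],[0,0,0,0],[0,0,0,0],[0,0,0,0]], "claw": 60}}

```text
t: 8.85
tcp_pos: [0.5792, -0.0447, -0.0088]
tool_rot: [0.554, 0.441, -0.55, 0.443]
force: [-1.4, 0.1, 0.9]
finger_gap: 0.599
```

Call:
{"name": "play_rows", "arguments": {"series": [[-0.02,0,0,0],[-0.06,0,0,0],[-0.1,0,0,0],[-0.14,0,0,0],[-0.15,0,0,0],[-0.15,0,0,0]]}}

```text
t: 9.45
tcp_pos: [0.5794, -0.0452, 0.1432]
tool_rot: [0.555, 0.439, -0.549, 0.445]
force: [-0.8, 0.4, -0.3]
finger_gap: 0.601
```

```bash
python3 - <<'E'
from h import *
go([0.472,-0.0185,0.02],0)
s=snap('wrist','w8')
E
```

```text
shift mm [ 121.9 -112.1   -2.3] spin -12.62 tcp [ 0.5794 -0.0452  0.1432] tooly yaw -12.62 t 9.45 gap 0.601 q6 -0.05
```

View pics/w8.png

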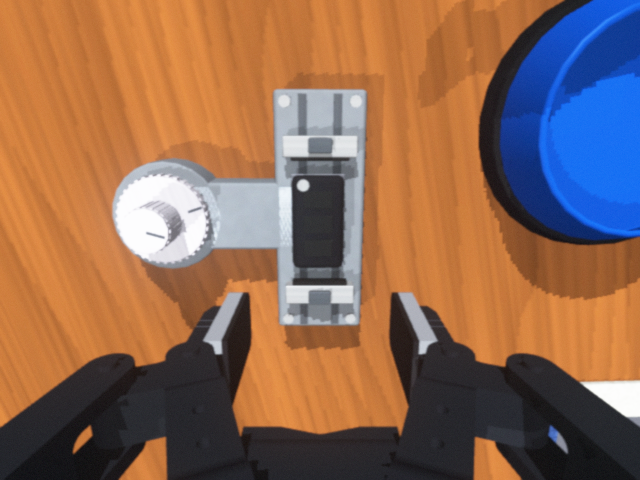

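```bash
cat >> h.py <<'E'
def rectify(s,z,x0,x1,y0,y1,mm=0.25):
    c=dict(np.load('clamp.npz'));yaw=float(c['yaw']);ex=np.array([np.cos(yaw),np.sin(yaw)]);ey=np.array([-np.sin(yaw),np.cos(yaw)])
    w=int((x1-x0)/mm);h=int((y1-y0)/mm)
    cor=[(x0,y1),(x1,y1),(x1,y0),(x0,y0)]
    f=foc(s);uv=[]
    for a,b in cor:
        X=np.array([*(c['c']+a*1e-3*ex+b*1e-3*ey),z]);q=s['R']@X+s['t'];uv.append([q[0]/q[2]*f+s['cx'],q[1]/q[2]*f+s['cy']])
    H=cv2.getPerspectiveTransform(np.float32(uv),np.float32([[0,0],[w,0],[w,h],[0,h]]))
    return cv2.warpPerspective(s['image'],H,(w,h),flags=cv2.INTER_CUBIC)
E
python3 - <<'E'
from h import *
s=load('w8')
a=rectify(s,0.041,-40,40,-75,75)
for y in range(-70,75,10):
    r=int((75-y)/0.25); cv2.line(a,(0,r),(8 if y else 20,r),(0,0,255),1)
cv2.imwrite('pics/r8.png',a)
P=cloud(s);c=dict(np.load('clamp.npz'));yaw=float(c['yaw']);ex=np.array([np.cos(yaw),np.sin(yaw)]);ey=np.array([-np.sin(yaw),np.cos(yaw)])
Q=(P[...,:2]-c['c'])@np.stack([ex,ey],1);Z=P[...,2]
m=(abs(Q[...,0])<.03)&(abs(Q[...,1])<.036)&(Z>.0415)&(Z<.047)
r=cv2.minAreaRect(Q[m].astype(np.float32)*1000);print(r,Z[m].mean(), Q[m].min(0),Q[m].max(0))
k=(Z>0.067)&(Z<0.074)&(P[...,0]<.52)&(P[...,0]>.42)
print(cv2.minEnclosingCircle(P[k][:,:2].astype(np.float32)*1000))
E
```

```text
((-0.9135932922363281, -1.817718505859375), (35.35664367675781, 65.07404327392578), 0.01570996455848217) 0.04402917939164414 [-0.01859841 -0.0343514 ] [0.01675974 0.03072242]
((472.8733215332031, -18.59564208984375), 15.523173332214355)
```

View pics/r8.png

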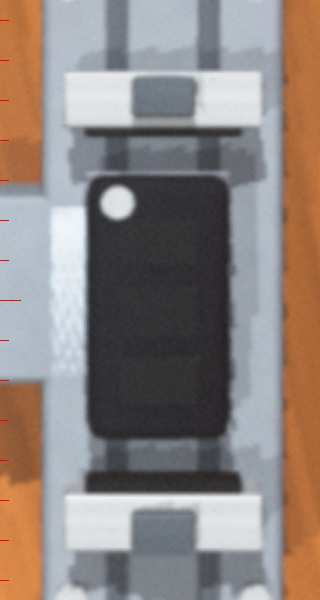

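Call:
{"name": "play_rows", "arguments": {"series": [[0,-0.03,0,-8],[0,-0.06,0,-16],[0,-0.09,0,-24],[0,-0.112,0,-32],[0,-0.112,-0.002,-40],[0,-0.112,-0.002,-48],[0,-0.112,-0.002,-56],[0,-0.112,-0.002,-64],[0,-0.112,-0.002,-72],[0,-0.112,-0.002,-80],[0,-0.112,-0.002,-88],[0,-0.112,-0.002,-88],[0,-0.112,-0.002,-88]], "claw": 60}}

```text
t: 10.8
tcp_pos: [0.468, -0.0181, 0.1391]
tool_rot: [0.092, 0.7, -0.09, 0.703]
force: [-0.2, -0.2, 0.3]
finger_gap: 0.604
```

```bash
python3 - <<'E'
from h import *
go([0.4722,-0.0185,0.009],75)
s=snap('wrist','w9'); print(manip.sense()['q'].round(2),manip.sense()['ft_torque'],manip.sense()['force'])
P=cloud(s);Z=P[...,2]
k=(Z>0.067)&(Z<0.074)&(abs(P[...,0]-.472)<.03)&(abs(P[...,1]+.0185)<.03)
print(k.sum(),cv2.minEnclosingCircle(P[k][:,:2].astype(np.float32)*1000))
E
```

```text
shift mm [130.1   0.3   3.7] spin 0.2 tcp [ 0.468  -0.0181  0.1391] tooly yaw 75.2 t 10.8 gap 0.604 q6 -1.6
[-0.28  0.41  1.88  0.    0.85 -1.6 ] [-0.02462209 -0.04013594 -0.03142329] [-0.75914678 -0.66377911  0.1060396 ]
1720 ((472.2820129394531, -19.33002281188965), 15.400835037231445)
```

View pics/w9.png

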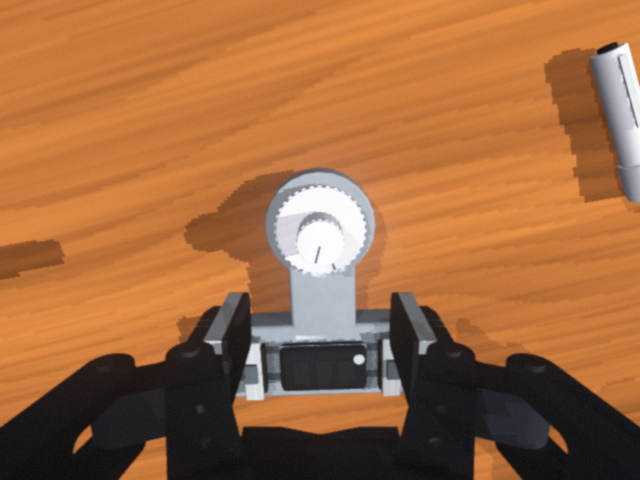

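Call:
{"name": "play_rows", "arguments": {"series": [[0.03,0,0.004,0],[0.06,0,0.004,0],[0.08,0,0.004,0],[0.08,0,0.004,0],[0.08,0,0.004,0]]}}

```text
t: 11.35
tcp_pos: [0.4723, -0.019, 0.0591]
tool_rot: [0.092, 0.7, -0.09, 0.703]
force: [1.5, -1.0, 0.5]
finger_gap: 0.599
```

```bash
python3 - <<'E'
from h import *
go([0.4722,-0.0188,0.009],75)
E
```

```text
shift mm [50.1  0.  -0.3] spin 0.17 tcp [ 0.4723 -0.019   0.0591] tooly yaw 75.17 t 11.35 gap 0.599 q6 -1.6
```

Call:
{"name": "play_rows", "arguments": {"series": [[0.025,0,0,0],[0.04,0,0,0],[0.047,0,0,0],[0.05,0,0,0],[0.05,0,0,0],[0.05,0,0,0]]}}

```text
t: 11.95
tcp_pos: [0.4732, -0.019, 0.0099]
tool_rot: [0.092, 0.699, -0.09, 0.703]
force: [-0.3, -0.1, -0.3]
finger_gap: 0.598
```

```bash
python3 - <<'E'
from h import *
go([0.4722,-0.0188,0.009],75)
s=snap('wrist','w10')
P=cloud(s)
for v in range(284,330,4): print(v,P[v,213:250:4,2].round(3))
E
```

```text
shift mm [ 0.9 -0.  -1. ] spin 0.18 tcp [ 0.4732 -0.019   0.0099] tooly yaw 75.18 t 11.95 gap 0.598 q6 -1.6
284 [0.    0.    0.001 0.025 0.027 0.027 0.028 0.028 0.04  0.04 ]
288 [-0.001 -0.    -0.001  0.027  0.028  0.029  0.027  0.037  0.04   0.041]
292 [-0.001 -0.001 -0.     0.027  0.054  0.053  0.053  0.052  0.053  0.04 ]
296 [-0.001 -0.001 -0.    -0.     0.057  0.056  0.058  0.057  0.057  0.04 ]
300 [-0.001 -0.    -0.001  0.059  0.059  0.06   0.06   0.059  0.057  0.049]
304 [ 0.001  0.    -0.001  0.063  0.064  0.064  0.062  0.063  0.058  0.051]
308 [0.058 0.057 0.066 0.066 0.067 0.068 0.066 0.064 0.058 0.051]
312 [0.06  0.062 0.068 0.068 0.069 0.069 0.069 0.064 0.058 0.05 ]
316 [0.064 0.072 0.072 0.071 0.071 0.071 0.071 0.065 0.059 0.051]
320 [0.074 0.075 0.075 0.074 0.075 0.075 0.071 0.065 0.06  0.051]
324 [0.077 0.077 0.077 0.078 0.077 0.076 0.072 0.066 0.058 0.051]
328 [0.078 0.079 0.079 0.08  0.08  0.078 0.072 0.067 0.06  0.188]
```

View pics/w10.png

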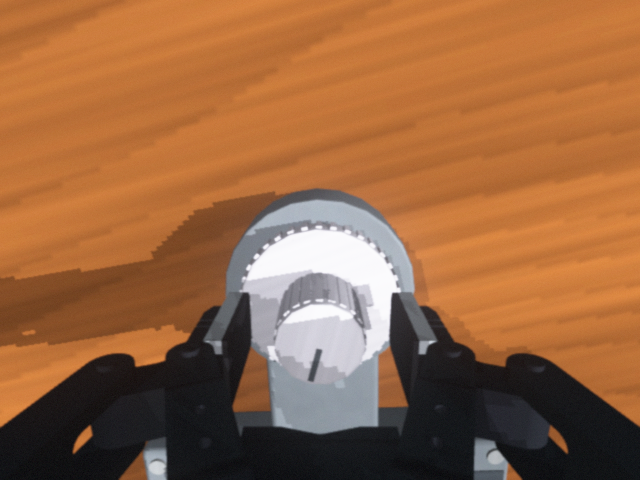

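Call:
{"name": "play_rows", "arguments": {"series": [[0,0,-0.001,0],[0,0,-0.001,0],[0,0,-0.001,0],[0,0,-0.001,0],[0,0,-0.001,0],[0,0,-0.001,0]], "claw": 20, "force": 40}}

```text
t: 12.6
tcp_pos: [0.4723, -0.0189, 0.0107]
tool_rot: [0.092, 0.699, -0.09, 0.704]
force: [-0.5, -0.6, 5.8]
finger_gap: 0.335
```

```bash
cat >> h.py <<'E'
def st():
    s=manip.sense(); R=Ro.from_quat(s['tool_rot']).as_matrix()
    print('t',round(s['t'],2),'tcp',(s['tcp_pos']*1000).round(1),'yaw',np.degrees(np.arctan2(R[1,1],R[0,1])).round(2),'F',s['force'].round(2),'T',s['ft_torque'].round(4),'tau6',s['tau'][5].round(4),'gap',round(s['finger_gap'],3),'q6',s['q'][5].round(3))
E
python3 -c "
from h import *
st(); s=snap('wrist','w11'); st()"
```

```text
t 12.6 tcp [472.3 -18.9  10.7] yaw 75.19 F [-0.45 -0.56  5.81] T [-0.137   0.1689  0.0063] tau6 0.0074 gap 0.335 q6 -1.597
t 12.65 tcp [472.4 -18.9  10.7] yaw 75.18 F [-0.41  0.27  5.62] T [-0.1066  0.1109 -0.0355] tau6 0.0074 gap 0.337 q6 -1.597
```

View pics/w11.png

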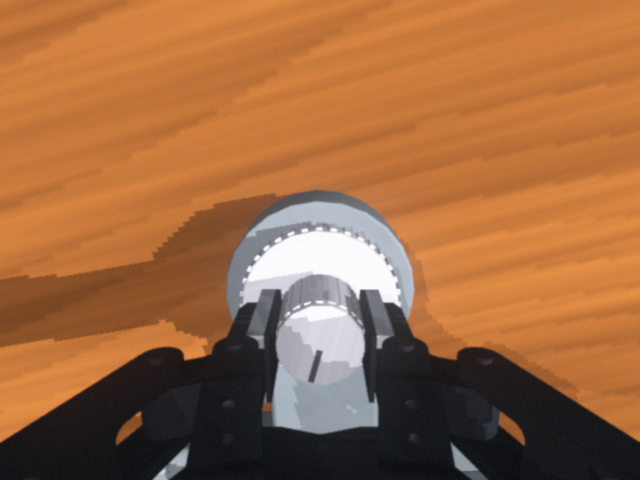

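Call:
{"name": "play_rows", "arguments": {"series": [[0,0,0,6],[0,0,0,12],[0,0,0,18],[0,0,0,24],[0,0,0,30],[0,0,0,30],[0,0,0,30],[0,0,0,30]]}}

```text
t: 13.45
tcp_pos: [0.4727, -0.0184, 0.0108]
tool_rot: [0.271, 0.652, -0.268, 0.656]
force: [2.1, 5.3, -1.3]
finger_gap: 0.334
```

```bash
python3 -c "
from h import *
st(); s=snap('wrist','w12'); st()"
```

```text
t 13.45 tcp [472.7 -18.4  10.8] yaw 45.25 F [ 2.05  5.29 -1.34] T [ 0.8031 -0.2632 -0.1014] tau6 -0.0908 gap 0.334 q6 -1.075
t 13.5 tcp [472.7 -18.4  10.8] yaw 45.25 F [ 1.52  5.6  -1.14] T [ 0.7444 -0.3194 -0.0849] tau6 -0.0909 gap 0.331 q6 -1.075
```

View pics/w12.png

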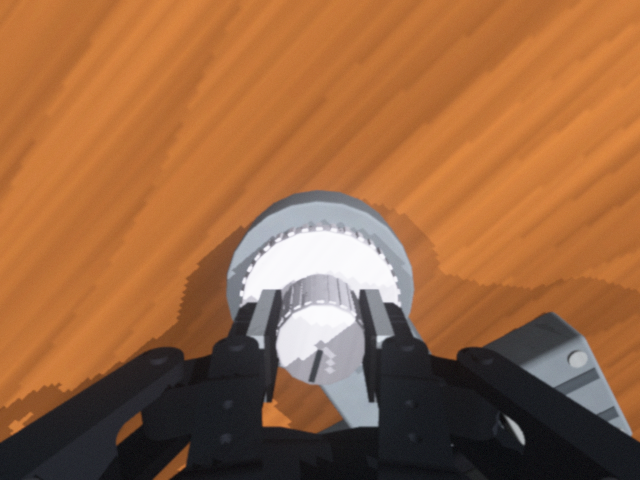

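Call:
{"name": "play_rows", "arguments": {"series": [[0,0,0,6],[0,0,0,12],[0,0,0,18],[0,0,0,24],[0,0,0,30],[0,0,0,36],[0,0,0,40],[0,0,0,40],[0,0,0,40]]}}

```text
t: 14.4
tcp_pos: [0.4736, -0.0179, 0.0108]
tool_rot: [0.479, 0.521, -0.474, 0.524]
force: [3.0, 5.3, -1.1]
finger_gap: 0.332
```

```bash
python3 -c "
from h import *
st(); s=snap('wrist','w13'); st()"
```

```text
t 14.4 tcp [473.6 -17.9  10.8] yaw 5.3 F [ 2.96  5.35 -1.14] T [ 0.8047 -0.3342 -0.1263] tau6 -0.1073 gap 0.332 q6 -0.379
t 14.45 tcp [473.6 -17.9  10.8] yaw 5.29 F [ 3.08  6.01 -2.8 ] T [ 0.8501 -0.426  -0.0658] tau6 -0.1107 gap 0.336 q6 -0.379
```

View pics/w13.png

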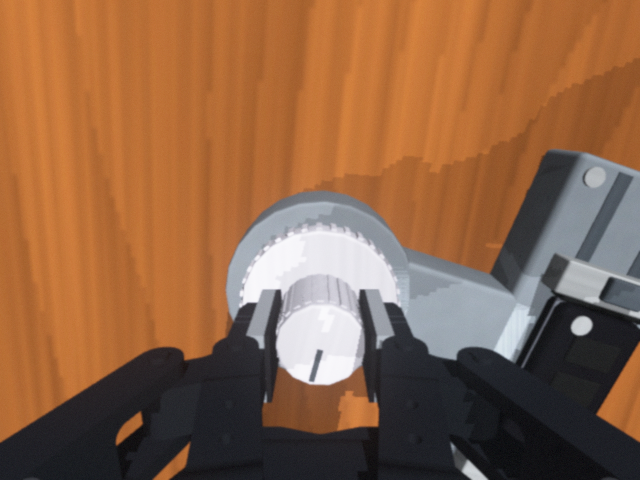

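Call:
{"name": "play_rows", "arguments": {"series": [[0,0,0,5],[0,0,0,10],[0,0,0,15],[0,0,0,20],[0,0,0,25],[0,0,0,30],[0,0,0,30],[0,0,0,30],[0,0,0,30]]}}

```text
t: 15.35
tcp_pos: [0.4744, -0.018, 0.0108]
tool_rot: [0.599, 0.381, -0.591, 0.383]
force: [3.7, 3.3, -2.8]
finger_gap: 0.335
```

```bash
python3 -c "
from h import *
st(); s=snap('wrist','w14'); st()"
```

```text
t 15.35 tcp [474.4 -18.   10.8] yaw -24.61 F [ 3.68  3.27 -2.79] T [ 0.5414 -0.4069 -0.0303] tau6 -0.0476 gap 0.335 q6 0.143
t 15.4 tcp [474.4 -18.   10.8] yaw -24.62 F [ 3.99  4.01 -2.58] T [ 0.5411 -0.3921  0.0285] tau6 -0.0375 gap 0.337 q6 0.143
```

View pics/w14.png

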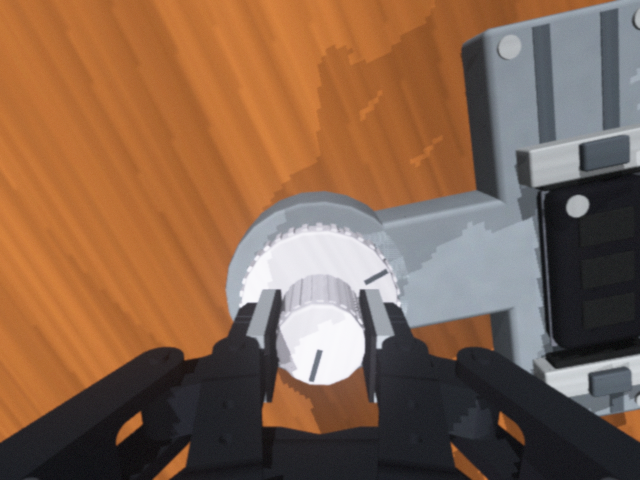

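```bash
python3 - <<'E'
from h import *
for f,u,v in (('wrist0',168,229),('w14',376,277)):
    s=load(f); p=px(s,u,v,0.04); d=p[:2]-np.array([.4722,-.0186]); print(f,p.round(4),np.hypot(*d),np.degrees(np.arctan2(d[1],d[0])))
s=load('w14')
a=rectify(s,0.040,-40,40,-75,75)
for y in range(-70,75,10):
    r=int((75-y)/0.25); cv2.line(a,(0,r),(8 if y else 20,r),(0,0,255),1)
cv2.imwrite('pics/r14.png',a)
E
```

```text
wrist0 [ 0.4971 -0.0177  0.04  ] 0.02489929825336324 2.139337561344366
w14 [ 0.4976 -0.0169  0.04  ] 0.025440832297259127 3.7863980551597436
```

View pics/r14.png

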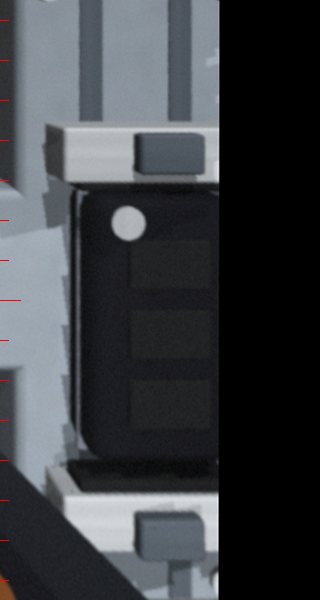

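Call:
{"name": "play_rows", "arguments": {"series": [[0,0,0,2],[0,0,0,4],[0,0,0,6],[0,0,0,6],[0,0,0,6],[0,0,0,6]]}}

```text
t: 16.0
tcp_pos: [0.4746, -0.0181, 0.0108]
tool_rot: [0.618, 0.349, -0.61, 0.352]
force: [4.1, 3.2, -2.8]
finger_gap: 0.335
```

```bash
python3 -c "
from h import *
st()"
```

```text
t 16.0 tcp [474.6 -18.1  10.8] yaw -30.56 F [ 4.08  3.21 -2.77] T [ 0.492  -0.3197  0.0133] tau6 0.0292 gap 0.335 q6 0.247
```

Call:
{"name": "play_rows", "arguments": {"series": [[0,0,0,2],[0,0,0,4],[0,0,0,4],[0,0,0,4],[0,0,0,4]]}}

```text
t: 16.5
tcp_pos: [0.4746, -0.0181, 0.0108]
tool_rot: [0.63, 0.328, -0.622, 0.33]
force: [3.1, 3.0, -2.9]
finger_gap: 0.338
```

```bash
python3 -c "
from h import *
st()"
```

```text
t 16.5 tcp [474.6 -18.1  10.8] yaw -34.53 F [ 3.09  2.97 -2.91] T [ 0.4185 -0.2759 -0.005 ] tau6 -0.0128 gap 0.338 q6 0.316
```

Call:
{"name": "play_rows", "arguments": {"series": [[0,0,0,1.5],[0,0,0,3],[0,0,0,3],[0,0,0,3],[0,0,0,3]]}}

```text
t: 17.0
tcp_pos: [0.4747, -0.0181, 0.0108]
tool_rot: [0.638, 0.311, -0.63, 0.314]
force: [2.9, 3.2, -3.5]
finger_gap: 0.336
```

```bash
python3 -c "
from h import *
st()"
```

```text
t 17.0 tcp [474.7 -18.1  10.8] yaw -37.55 F [ 2.9   3.24 -3.47] T [ 0.3268 -0.3353 -0.059 ] tau6 -0.0535 gap 0.336 q6 0.368
```

Call:
{"name": "play_rows", "arguments": {"series": [[0,0,0,1],[0,0,0,2],[0,0,0,2],[0,0,0,2],[0,0,0,2]]}}

```text
t: 17.5
tcp_pos: [0.4747, -0.0182, 0.0108]
tool_rot: [0.644, 0.3, -0.636, 0.302]
force: [3.8, 2.5, -4.2]
finger_gap: 0.337
```

```bash
python3 -c "
from h import *
st()
s=snap('wrist','w15');st()"
```

```text
t 17.5 tcp [474.7 -18.2  10.8] yaw -39.56 F [ 3.78  2.46 -4.2 ] T [ 0.3813 -0.3413 -0.0347] tau6 -0.0112 gap 0.337 q6 0.403
t 17.55 tcp [474.7 -18.2  10.8] yaw -39.56 F [ 3.63  2.61 -3.46] T [ 0.3471 -0.2951 -0.0078] tau6 -0.013 gap 0.334 q6 0.403
```

View pics/w15.png

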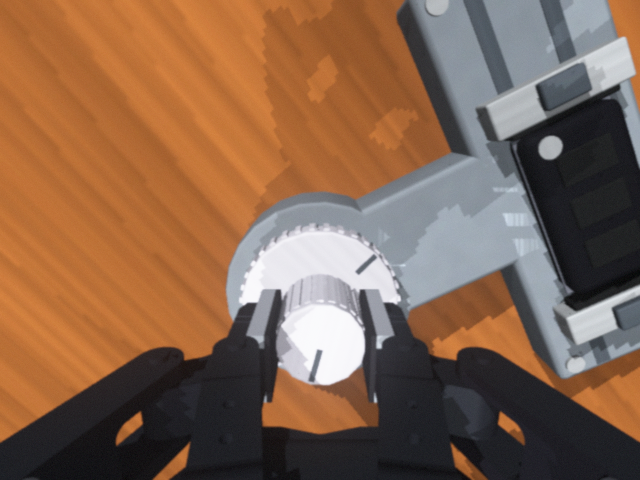

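```bash
python3 - <<'E'
from h import *
s=load('w15')
a=rectify(s,0.036,-25,25,-60,-30,0.07)
cv2.imwrite('pics/r15.png',a)
print((-s['R'].T@s['t']).round(3))
E
```

```text
[0.516 0.035 0.19 ]
```

View pics/r15.png

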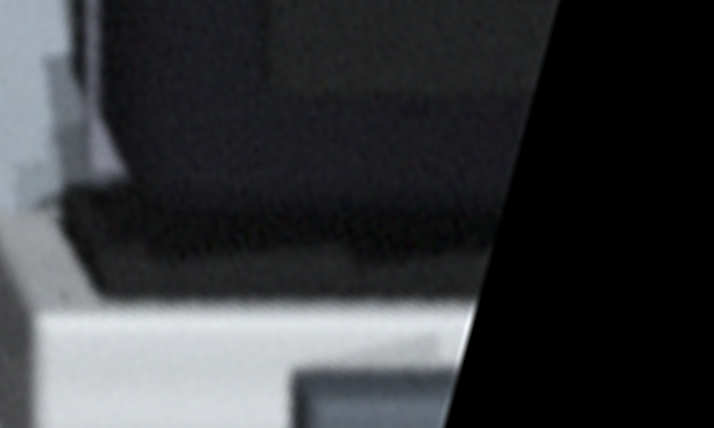

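Call:
{"name": "play_rows", "arguments": {"series": [[0,0,0,1],[0,0,0,2]]}}

```text
t: 17.75
tcp_pos: [0.4748, -0.0182, 0.0108]
tool_rot: [0.649, 0.289, -0.641, 0.291]
force: [2.9, 2.9, -4.1]
finger_gap: 0.333
```

```bash
python3 -c "
from h import *
st()"
```

```text
t 17.75 tcp [474.8 -18.2  10.8] yaw -41.62 F [ 2.85  2.93 -4.14] T [ 0.2739 -0.3568  0.1202] tau6 0.0047 gap 0.333 q6 0.439
```

Call:
{"name": "play_rows", "arguments": {"series": [[0,0,0,0],[0,0,0,0],[0,0,0,0]]}}

```text
t: 18.05
tcp_pos: [0.4748, -0.0182, 0.0108]
tool_rot: [0.649, 0.289, -0.641, 0.291]
force: [3.3, 2.5, -3.5]
finger_gap: 0.332
```

```bash
python3 -c "
from h import *
st()"
```

```text
t 18.05 tcp [474.8 -18.2  10.8] yaw -41.63 F [ 3.28  2.5  -3.49] T [ 0.335  -0.3116  0.0298] tau6 0.0173 gap 0.332 q6 0.439
```

Call:
{"name": "play_rows", "arguments": {"series": [[0,0,0,1],[0,0,0,2]]}}

```text
t: 18.25
tcp_pos: [0.4748, -0.0183, 0.0108]
tool_rot: [0.654, 0.277, -0.646, 0.279]
force: [3.5, 1.7, -3.5]
finger_gap: 0.337
```

```bash
python3 -c "
from h import *
st()"
```

```text
t 18.25 tcp [474.8 -18.3  10.8] yaw -43.69 F [ 3.49  1.65 -3.51] T [ 0.3212 -0.3531  0.1774] tau6 0.0048 gap 0.337 q6 0.476
```

Call:
{"name": "play_rows", "arguments": {"series": [[0,0,0,0],[0,0,0,0],[0,0,0,0]]}}

```text
t: 18.55
tcp_pos: [0.4748, -0.0183, 0.0108]
tool_rot: [0.654, 0.277, -0.646, 0.279]
force: [3.1, 2.3, -3.8]
finger_gap: 0.334
```

```bash
python3 -c "
from h import *
st()"
```

```text
t 18.55 tcp [474.8 -18.3  10.8] yaw -43.71 F [ 3.07  2.34 -3.79] T [ 0.3233 -0.3855  0.0286] tau6 0.0184 gap 0.334 q6 0.476
```

```bash
cat >> h.py <<'E'
def avg(n=8,cam='wrist'):
    T=[];F=[];t6=[]
    for i in range(n):
        s0=snapshot(cam); s=manip.sense();T.append(s['ft_torque']);F.append(s['force']);t6.append(s['tau'][5])
    print('avgT',np.mean(T,0).round(4),'sd',np.std(T,0).round(3)[2],'F',np.mean(F,0).round(2),'tau6',np.mean(t6).round(4)); st()
E
python3 -c "
from h import *
avg()"
```

```text
avgT [ 0.3382 -0.3323  0.0222] sd 0.024 F [ 3.18  1.92 -3.52] tau6 0.0123
t 18.95 tcp [474.8 -18.3  10.8] yaw -43.69 F [ 3.64  1.21 -3.63] T [ 0.3637 -0.3171  0.0533] tau6 0.0094 gap 0.338 q6 0.476
```

Call:
{"name": "play_rows", "arguments": {"series": [[0,0,0,1],[0,0,0,2]]}}

```text
t: 19.15
tcp_pos: [0.4749, -0.0183, 0.0108]
tool_rot: [0.659, 0.265, -0.651, 0.267]
force: [3.2, 1.6, -3.8]
finger_gap: 0.332
```

```bash
python3 -c "
from h import *
st();avg()"
```

```text
t 19.15 tcp [474.9 -18.3  10.8] yaw -45.75 F [ 3.18  1.55 -3.78] T [ 0.3548 -0.3538  0.1329] tau6 0.0042 gap 0.332 q6 0.512
avgT [ 0.2902 -0.3591  0.0006] sd 0.033 F [ 3.48  2.08 -3.24] tau6 0.01
t 19.55 tcp [474.9 -18.3  10.8] yaw -45.71 F [ 3.08  2.1  -3.42] T [ 0.2277 -0.3352  0.0075] tau6 -0.0174 gap 0.334 q6 0.511
```

Call:
{"name": "play_rows", "arguments": {"series": [[0,0,0,1],[0,0,0,2]]}}

```text
t: 19.75
tcp_pos: [0.4749, -0.0184, 0.0108]
tool_rot: [0.664, 0.254, -0.656, 0.256]
force: [3.6, 1.4, -3.2]
finger_gap: 0.338
```

```bash
python3 -c "
from h import *
st();avg()"
```

```text
t 19.75 tcp [474.9 -18.4  10.8] yaw -47.76 F [ 3.63  1.4  -3.25] T [ 0.2483 -0.3391  0.1283] tau6 0.0046 gap 0.338 q6 0.547
avgT [ 0.2205 -0.3653  0.0026] sd 0.026 F [ 3.26  1.42 -3.92] tau6 0.0104
t 20.15 tcp [474.9 -18.3  10.8] yaw -47.72 F [ 2.26  2.17 -3.53] T [ 0.2293 -0.4033 -0.0157] tau6 -0.0164 gap 0.333 q6 0.546
```

Call:
{"name": "play_rows", "arguments": {"series": [[0,0,0,1],[0,0,0,2]]}}

```text
t: 20.35
tcp_pos: [0.4749, -0.0184, 0.0108]
tool_rot: [0.668, 0.242, -0.66, 0.244]
force: [2.7, 1.3, -3.7]
finger_gap: 0.333
```

```bash
python3 -c "
from h import *
st();avg()"
```

```text
t 20.35 tcp [474.9 -18.4  10.8] yaw -49.77 F [ 2.67  1.25 -3.67] T [ 0.2801 -0.4388  0.1302] tau6 0.0048 gap 0.333 q6 0.582
avgT [ 0.1769 -0.3666 -0.0017] sd 0.037 F [ 3.37  1.16 -3.96] tau6 0.0107
t 20.75 tcp [474.9 -18.4  10.8] yaw -49.74 F [ 3.45  1.49 -4.27] T [ 0.2008 -0.3649 -0.0234] tau6 -0.0161 gap 0.334 q6 0.581
```

Call:
{"name": "play_rows", "arguments": {"series": [[0,0,0,1],[0,0,0,2]]}}

```text
t: 20.95
tcp_pos: [0.475, -0.0184, 0.0108]
tool_rot: [0.672, 0.231, -0.664, 0.232]
force: [4.5, 1.2, -3.7]
finger_gap: 0.335
```

```bash
python3 -c "
from h import *
st();avg()"
```

```text
t 20.95 tcp [475.  -18.4  10.8] yaw -51.78 F [ 4.49  1.23 -3.71] T [ 0.1385 -0.3574  0.1648] tau6 0.005 gap 0.335 q6 0.617
avgT [ 0.1327 -0.3565 -0.0058] sd 0.041 F [ 3.32  0.92 -4.06] tau6 0.011
t 21.35 tcp [475.  -18.4  10.8] yaw -51.75 F [ 2.79  1.17 -3.68] T [ 0.174  -0.334  -0.0245] tau6 -0.0157 gap 0.338 q6 0.616
```

Call:
{"name": "play_rows", "arguments": {"series": [[0,0,0,1],[0,0,0,2]]}}

```text
t: 21.55
tcp_pos: [0.475, -0.0184, 0.0108]
tool_rot: [0.676, 0.219, -0.668, 0.22]
force: [3.8, 0.7, -3.6]
finger_gap: 0.336
```

```bash
python3 -c "
from h import *
st();avg();snap('wrist','w16')"
```

```text
t 21.55 tcp [475.  -18.4  10.8] yaw -53.8 F [ 3.83  0.73 -3.63] T [ 0.1259 -0.352   0.0927] tau6 0.0052 gap 0.336 q6 0.652
avgT [ 0.0683 -0.3798 -0.0115] sd 0.031 F [ 3.29  0.66 -4.22] tau6 0.0113
t 21.95 tcp [475.  -18.4  10.8] yaw -53.76 F [ 3.13  0.79 -4.45] T [ 0.0222 -0.3413 -0.0491] tau6 -0.0154 gap 0.336 q6 0.651
```

View pics/w16.png

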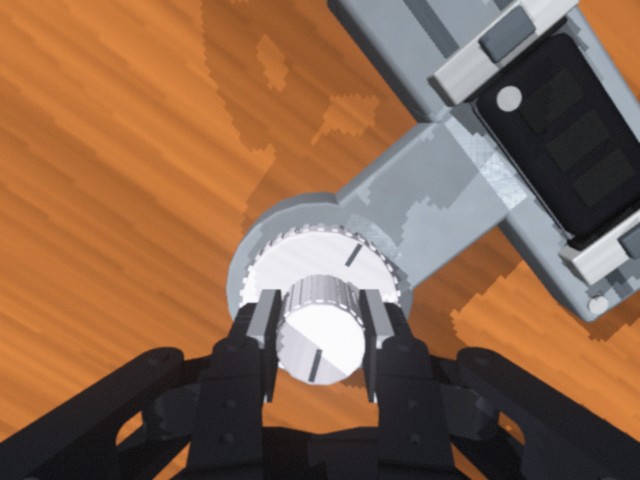

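```bash
python3 - <<'E'
from h import *
s=load('w16')
a=rectify(s,0.036,-25,25,-60,-30,0.07)
b=rectify(s,0.0405,-25,25,-58,47,0.25)
cv2.imwrite('pics/r16.png',a);cv2.imwrite('pics/r16b.png',b)
E
```

```text
(no output)
```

View pics/r16.png

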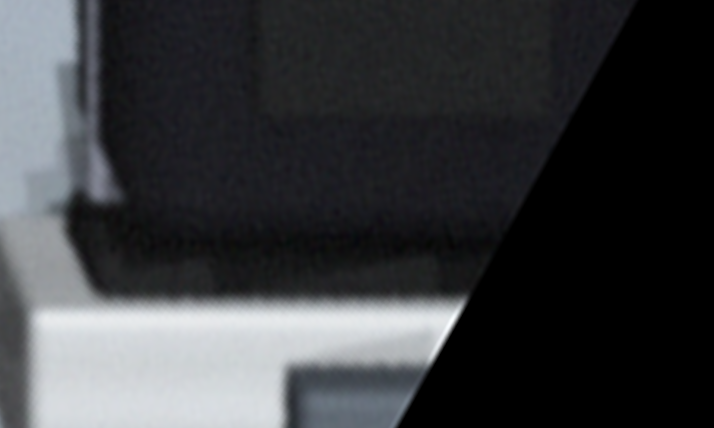

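View pics/r16b.png

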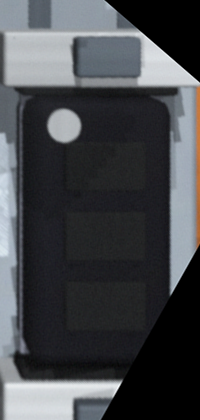

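Call:
{"name": "play_rows", "arguments": {"series": [[0,0,0,1],[0,0,0,2]]}}

```text
t: 22.2
tcp_pos: [0.4751, -0.0185, 0.0108]
tool_rot: [0.68, 0.207, -0.672, 0.208]
force: [3.3, -0.2, -4.3]
finger_gap: 0.337
```

```bash
python3 -c "
from h import *
st();avg()"
```

```text
t 22.2 tcp [475.1 -18.5  10.8] yaw -55.81 F [ 3.34 -0.25 -4.27] T [ 0.0509 -0.3697  0.2205] tau6 0.0054 gap 0.337 q6 0.687
avgT [ 0.0153 -0.3795 -0.0019] sd 0.03 F [ 3.33  0.14 -4.21] tau6 0.0122
t 22.6 tcp [475.  -18.5  10.8] yaw -55.77 F [ 3.21  0.25 -3.8 ] T [ 0.0253 -0.3734 -0.0076] tau6 -0.0143 gap 0.336 q6 0.686
```

Call:
{"name": "play_rows", "arguments": {"series": [[0,0,0,1],[0,0,0,2]]}}

```text
t: 22.8
tcp_pos: [0.4751, -0.0185, 0.0108]
tool_rot: [0.684, 0.195, -0.675, 0.197]
force: [3.3, -0.3, -4.1]
finger_gap: 0.335
```

```bash
python3 -c "
from h import *
st();avg()"
```

```text
t 22.8 tcp [475.1 -18.5  10.8] yaw -57.82 F [ 3.35 -0.32 -4.1 ] T [-0.0202 -0.4136  0.1498] tau6 0.0058 gap 0.335 q6 0.722
avgT [-0.0479 -0.3596 -0.0181] sd 0.029 F [ 3.25 -0.13 -3.99] tau6 0.0121
t 23.2 tcp [475.1 -18.5  10.8] yaw -57.78 F [ 2.91 -0.48 -4.08] T [-0.0587 -0.39   -0.0192] tau6 -0.0146 gap 0.342 q6 0.721
```

Call:
{"name": "play_rows", "arguments": {"series": [[0,0,0,1],[0,0,0,2]]}}

```text
t: 23.4
tcp_pos: [0.4751, -0.0185, 0.0108]
tool_rot: [0.687, 0.184, -0.678, 0.184]
force: [4.5, -0.8, -4.4]
finger_gap: 0.333
```

```bash
python3 -c "
from h import *
st();avg()"
```

```text
t 23.4 tcp [475.1 -18.5  10.8] yaw -59.83 F [ 4.51 -0.79 -4.43] T [-0.0872 -0.376   0.1187] tau6 0.0061 gap 0.333 q6 0.757
avgT [-0.1323 -0.3772  0.0112] sd 0.039 F [ 3.4  -0.4  -4.57] tau6 0.0125
t 23.8 tcp [475.1 -18.5  10.8] yaw -59.79 F [ 4.29 -0.68 -4.39] T [-0.1497 -0.3741 -0.0594] tau6 -0.0142 gap 0.339 q6 0.756
```

Call:
{"name": "play_rows", "arguments": {"series": [[0,0,0,1],[0,0,0,2]]}}

```text
t: 24.0
tcp_pos: [0.4751, -0.0186, 0.0108]
tool_rot: [0.69, 0.172, -0.682, 0.172]
force: [3.6, -1.9, -3.9]
finger_gap: 0.336
```

```bash
python3 -c "
from h import *
st();avg();snap('wrist','w17')"
```

```text
t 24.0 tcp [475.1 -18.6  10.8] yaw -61.84 F [ 3.64 -1.92 -3.85] T [-0.1745 -0.3486  0.1401] tau6 0.0065 gap 0.336 q6 0.792
avgT [-0.1859 -0.3557 -0.0061] sd 0.033 F [ 3.28 -0.72 -4.39] tau6 0.013
t 24.4 tcp [475.2 -18.6  10.8] yaw -61.8 F [ 3.25 -0.21 -3.55] T [-0.2003 -0.349   0.0162] tau6 -0.0137 gap 0.334 q6 0.791
```

View pics/w17.png

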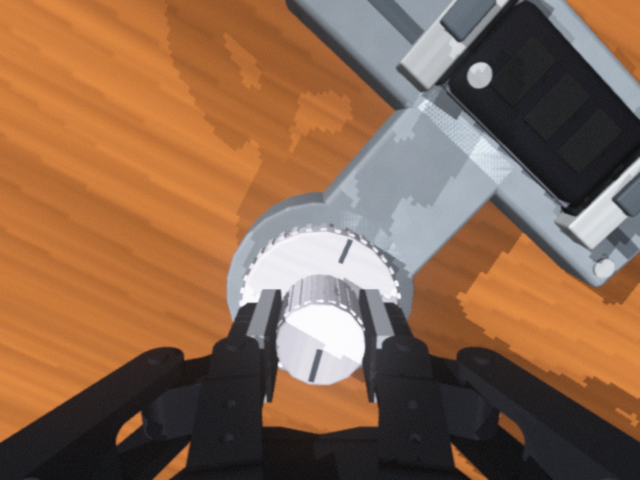

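Call:
{"name": "play_rows", "arguments": {"series": [[0,0,0,1],[0,0,0,2],[0,0,0,3]]}}

```text
t: 24.75
tcp_pos: [0.4752, -0.0186, 0.0108]
tool_rot: [0.695, 0.154, -0.686, 0.154]
force: [2.8, -1.7, -4.4]
finger_gap: 0.337
```

```bash
python3 -c "
from h import *
st();avg()"
```

```text
t 24.75 tcp [475.2 -18.6  10.8] yaw -64.86 F [ 2.8  -1.65 -4.41] T [-0.2349 -0.3922  0.125 ] tau6 0.0122 gap 0.337 q6 0.844
avgT [-0.3129 -0.3584  0.0074] sd 0.026 F [ 3.3  -1.29 -4.75] tau6 0.0134
t 25.15 tcp [475.2 -18.6  10.8] yaw -64.81 F [ 2.82 -1.64 -4.94] T [-0.3278 -0.3886 -0.017 ] tau6 -0.0152 gap 0.334 q6 0.843
```

Call:
{"name": "play_rows", "arguments": {"series": [[0,0,0,1],[0,0,0,2],[0,0,0,3]]}}

```text
t: 25.45
tcp_pos: [0.4752, -0.0187, 0.0108]
tool_rot: [0.698, 0.136, -0.69, 0.136]
force: [3.1, -1.6, -3.8]
finger_gap: 0.334
```

```bash
python3 -c "
from h import *
st();avg()"
```

```text
t 25.45 tcp [475.2 -18.7  10.8] yaw -67.87 F [ 3.05 -1.63 -3.79] T [-0.364  -0.3735  0.1071] tau6 0.0131 gap 0.334 q6 0.897
avgT [-0.4369 -0.3608 -0.0052] sd 0.03 F [ 3.33 -2.2  -4.74] tau6 0.0142
t 25.85 tcp [475.2 -18.7  10.8] yaw -67.82 F [ 3.04 -2.26 -5.31] T [-0.4334 -0.3715 -0.012 ] tau6 -0.0144 gap 0.337 q6 0.896
```

Call:
{"name": "play_rows", "arguments": {"series": [[0,0,0,1],[0,0,0,2],[0,0,0,3]]}}

```text
t: 26.15
tcp_pos: [0.4752, -0.0188, 0.0108]
tool_rot: [0.702, 0.117, -0.693, 0.117]
force: [3.1, -4.2, -5.3]
finger_gap: 0.339
```

```bash
python3 -c "
from h import *
st();avg()"
```

```text
t 26.15 tcp [475.2 -18.8  10.8] yaw -70.89 F [ 3.14 -4.21 -5.32] T [-0.5174 -0.3284  0.1208] tau6 0.0139 gap 0.339 q6 0.949
avgT [-0.5607 -0.3427  0.0049] sd 0.027 F [ 2.95 -2.96 -4.92] tau6 0.0153
t 26.55 tcp [475.2 -18.7  10.8] yaw -70.84 F [ 3.65 -3.23 -4.73] T [-0.6047 -0.3583 -0.0279] tau6 -0.0133 gap 0.333 q6 0.948
```

Call:
{"name": "play_rows", "arguments": {"series": [[0,0,0,1],[0,0,0,2]]}}

```text
t: 26.75
tcp_pos: [0.4753, -0.0188, 0.0109]
tool_rot: [0.704, 0.105, -0.695, 0.105]
force: [3.4, -2.6, -4.9]
finger_gap: 0.338
```

```bash
python3 -c "
from h import *
st();avg()"
```

```text
t 26.75 tcp [475.3 -18.8  10.9] yaw -72.89 F [ 3.38 -2.64 -4.95] T [-0.6479 -0.3294  0.1336] tau6 0.0096 gap 0.338 q6 0.984
avgT [-0.6313 -0.3379 -0.0157] sd 0.021 F [ 3.05 -3.63 -5.14] tau6 0.0161
t 27.15 tcp [475.3 -18.8  10.8] yaw -72.85 F [ 3.35 -3.88 -5.03] T [-0.6542 -0.3594  0.003 ] tau6 -0.0104 gap 0.331 q6 0.983
```

Call:
{"name": "play_rows", "arguments": {"series": [[0,0,0,1],[0,0,0,2]]}}

```text
t: 27.35
tcp_pos: [0.4753, -0.0188, 0.0108]
tool_rot: [0.705, 0.093, -0.696, 0.093]
force: [2.9, -4.1, -5.5]
finger_gap: 0.334
```

```bash
python3 -c "
from h import *
st();avg();snap('wrist','w18')"
```

```text
t 27.35 tcp [475.3 -18.8  10.8] yaw -74.9 F [ 2.87 -4.12 -5.53] T [-0.6842 -0.4085  0.0882] tau6 0.0101 gap 0.334 q6 1.019
avgT [-0.7183 -0.3265 -0.0031] sd 0.032 F [ 2.94 -3.68 -5.18] tau6 0.0176
t 27.75 tcp [475.3 -18.8  10.8] yaw -74.86 F [ 2.65 -2.92 -5.67] T [-0.7518 -0.3123 -0.0184] tau6 -0.009 gap 0.338 q6 1.018
```

View pics/w18.png

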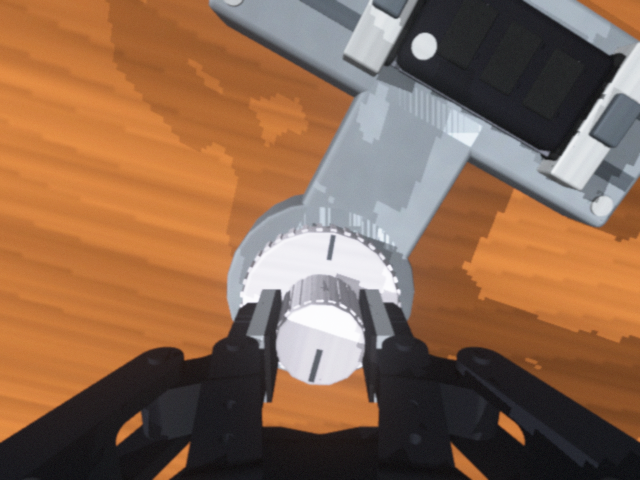

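```bash
python3 - <<'E'
from h import *
s=load('w18')
a=cv2.resize(s['image'][30:200,380:640],None,fx=3,fy=3,interpolation=cv2.INTER_CUBIC)
a=cv2.convertScaleAbs(a,alpha=2.0,beta=0)
cv2.imwrite('pics/r18.png',a)
E
```

```text
(no output)
```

View pics/r18.png

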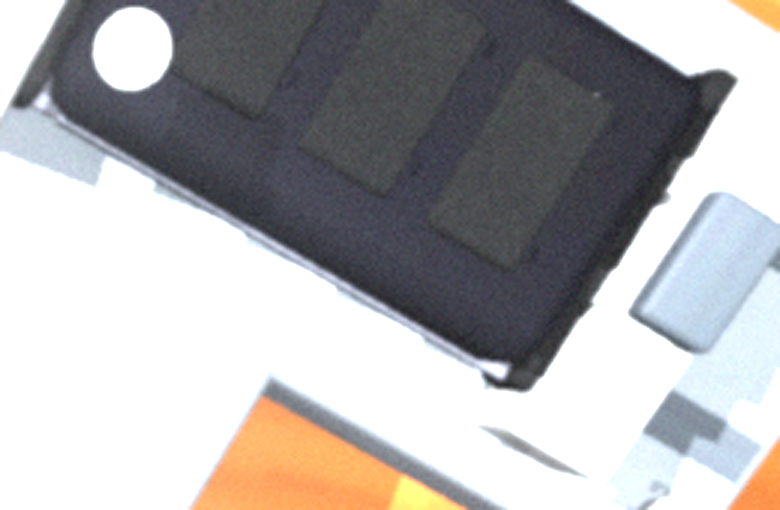

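Call:
{"name": "play_rows", "arguments": {"series": [[0,0,0,1],[0,0,0,2]]}}

```text
t: 28.0
tcp_pos: [0.4753, -0.0189, 0.0108]
tool_rot: [0.707, 0.081, -0.698, 0.081]
force: [3.2, -5.0, -5.2]
finger_gap: 0.339
```

```bash
python3 -c "
from h import *
st();avg()"
```

```text
t 28.0 tcp [475.3 -18.9  10.8] yaw -76.89 F [ 3.2  -5.01 -5.15] T [-0.7657 -0.2768  0.103 ] tau6 0.0507 gap 0.339 q6 1.054
avgT [-0.79   -0.3188  0.048 ] sd 0.012 F [ 2.89 -4.27 -5.12] tau6 0.0716
t 28.4 tcp [475.3 -18.9  10.8] yaw -76.89 F [ 3.06 -4.48 -4.7 ] T [-0.8097 -0.3004  0.0554] tau6 0.0551 gap 0.334 q6 1.053
```

Call:
{"name": "play_rows", "arguments": {"series": [[0,0,0,1],[0,0,0,2]]}}

```text
t: 28.6
tcp_pos: [0.4753, -0.0189, 0.0108]
tool_rot: [0.708, 0.068, -0.699, 0.068]
force: [2.3, -4.9, -4.7]
finger_gap: 0.335
```

```bash
python3 -c "
from h import *
st();avg()"
```

```text
t 28.6 tcp [475.3 -18.9  10.8] yaw -78.94 F [ 2.27 -4.91 -4.66] T [-0.7656 -0.3251  0.2235] tau6 0.0924 gap 0.335 q6 1.09
avgT [-0.794  -0.2841  0.1106] sd 0.038 F [ 2.94 -4.12 -5.32] tau6 0.1171
t 29.0 tcp [475.3 -18.9  10.8] yaw -78.94 F [ 2.49 -4.07 -4.87] T [-0.8039 -0.3033  0.1795] tau6 0.1018 gap 0.339 q6 1.089
```

Call:
{"name": "play_rows", "arguments": {"series": [[0,0,0,0],[0,0,0,0],[0,0,0,0],[0,0,0,0],[0,0,0,0],[0,0,0,0]], "claw": 60}}

```text
t: 29.6
tcp_pos: [0.4752, -0.0188, 0.0109]
tool_rot: [0.708, 0.068, -0.699, 0.068]
force: [-0.2, 0.7, 0.1]
finger_gap: 0.599
```

```bash
python3 -c "
from h import *
st();avg(4);snap('wrist','w19')"
```

```text
t 29.6 tcp [475.2 -18.8  10.9] yaw -78.94 F [-0.2   0.7   0.13] T [-0.0594  0.0103  0.018 ] tau6 0.0006 gap 0.599 q6 1.089
avgT [-0.0049  0.0135 -0.0247] sd 0.013 F [ 0.16  0.15 -0.26] tau6 0.0003
t 29.8 tcp [475.3 -18.9  10.8] yaw -78.94 F [ 0.52 -0.03 -0.05] T [ 0.0054  0.056  -0.0187] tau6 0.0002 gap 0.598 q6 1.089
```

View pics/w19.png

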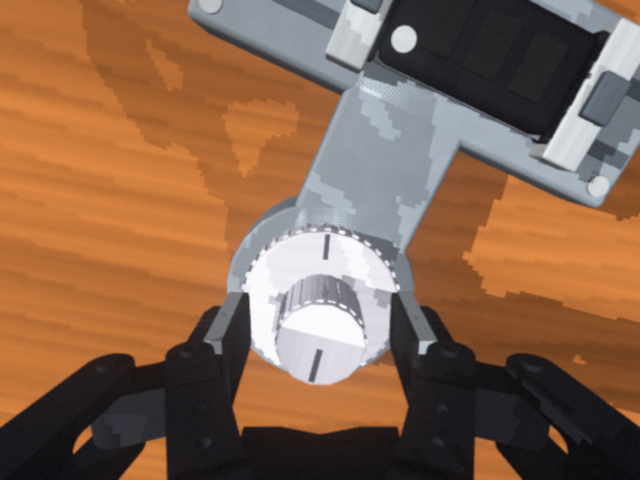

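Call:
{"name": "play_rows", "arguments": {"series": [[-0.03,0,0,0],[-0.07,0,0,0],[-0.11,0,0,0],[-0.14,0,0,0],[-0.14,0,0,0],[-0.14,0,0,0]]}}

```text
t: 30.45
tcp_pos: [0.4737, -0.0192, 0.1513]
tool_rot: [0.709, 0.068, -0.699, 0.068]
force: [-0.2, 0.9, 0.8]
finger_gap: 0.6
```

```bash
python3 - <<'E'
from h import *
s=load('w19'); p=px(s,326,247,0.04); d=p[:2]-np.array([.4722,-.0186]); print('ring',np.hypot(*d),np.degrees(np.arctan2(d[1],d[0])))
s=snap('wrist','w20');st()
P=cloud(s);c=dict(np.load('clamp.npz'));yaw=float(c['yaw']);ex=np.array([np.cos(yaw),np.sin(yaw)]);ey=np.array([-np.sin(yaw),np.cos(yaw)])
Q=(P[...,:2]-c['c'])@np.stack([ex,ey],1);Z=P[...,2]
m=(abs(Q[...,0])<.03)&(abs(Q[...,1]+.012)<.04)&(Z>.0425)&(Z<.047)
print(cv2.minAreaRect(Q[m].astype(np.float32)*1000),Z[m].mean(),Z[m].std())
E
```

```text
ring 0.025186597221154548 4.4116633986085825
t 30.5 tcp [472.8 -19.  150.3] yaw -78.94 F [-0.29 -1.46  0.17] T [-0.043   0.0064 -0.0305] tau6 0.0001 gap 0.603 q6 1.093
((-0.8679485321044922, -11.992622375488281), (34.32806396484375, 79.98298645019531), 0.21287590265274048) 0.0441438360445839 0.0008572418349297474
```

View pics/w20.png

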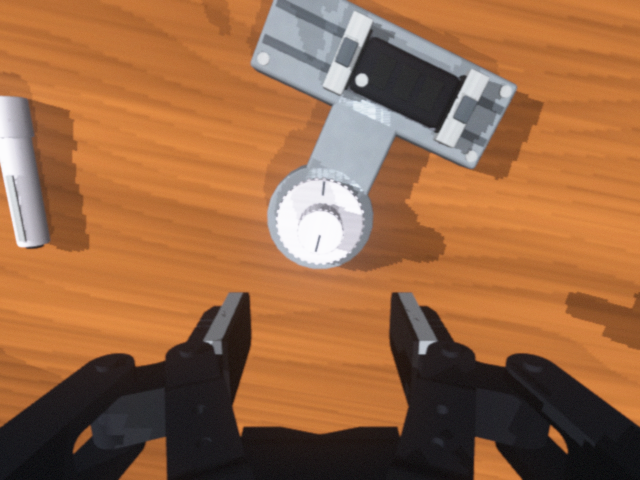

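```bash
python3 - <<'E'
from h import *
s=load('w20'); 
c=dict(np.load('clamp.npz'));yaw=float(c['yaw'])
# ring mark by dark centroid near
for f,(u0,v0) in {'wrist0':(168,229),'w8':(195,210),'w20':(324,187)}.items():
    s=load(f);g=s['image'].max(-1).astype(float)[v0-9:v0+10,u0-11:u0+12]
    vv,uu=np.mgrid[v0-9:v0+10,u0-11:u0+12]; m=g<140
    u,v=uu[m].mean(),vv[m].mean(); p=px(s,u,v,0.04)
    print(f,m.sum(),round(u,1),round(v,1),p.round(4))
s=load('w20')
a=rectify(s,0.044,-40,40,-75,75)
for y in range(-70,75,10):
    r=int((75-y)/0.25); cv2.line(a,(0,r),(8 if y else 20,r),(0,0,255),1)
cv2.imwrite('pics/r20.png',a)
E
```

```text
wrist0 26 177.5 230.0 [ 0.5049 -0.0185  0.04  ]
w8 7 204.4 208.4 [ 0.5043 -0.0175  0.04  ]
w20 0 nan nan [nan nan nan]<stdin>:8: RuntimeWarning: Mean of empty slice.
  ret = ret.dtype.type(ret / rcount)
```

View pics/r20.png

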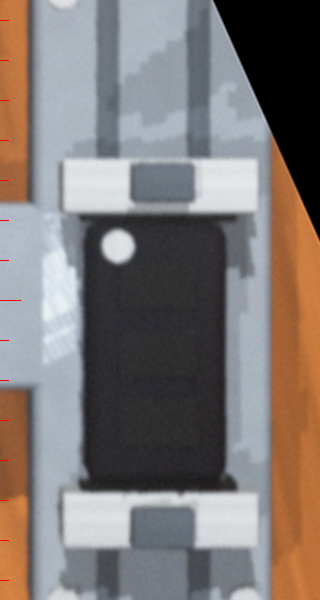

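```bash
python3 - <<'E'
from h import *
A=[cv2.resize(rectify(load(f),0.04,-150,-65,-40,40,0.25),None,fx=0.78,fy=0.78) for f in ('wrist0','w8','w20')]
cv2.imwrite('pics/ring.png',np.hstack(A))
E
```

```text
(no output)
```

View pics/ring.png

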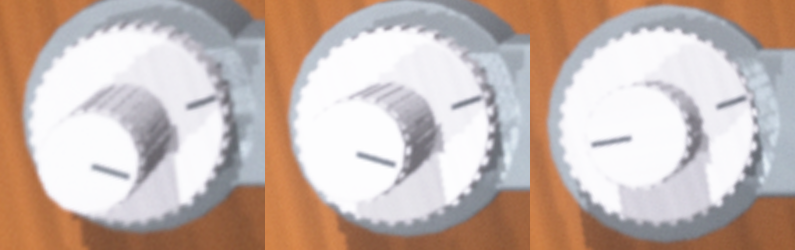

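```bash
python3 -c "
from h import *
st();print(manip.sign_off())"
```

```text
t 30.5 tcp [472.8 -19.  150.3] yaw -78.94 F [-0.29 -1.46  0.17] T [-0.043   0.0064 -0.0305] tau6 0.0001 gap 0.603 q6 1.093
the job is handed in; nothing more can be done
None
```

I put the fob farthest to the robot's right (scene pixel 386,254) flat between the jaws with its buttons up and let go. I then turned the inner knob about 154° clockwise, stopped once I felt contact, released it and handed the job in at 30.5 s. No verdict is reported.

**Contact:** At rest the hand's torque rose from about 0 to 0.05 and then 0.11 Nm over the last two 2° steps.

**Squeeze:** My two estimates disagree. The angle turned since contact gives about 5–7 N, and the torque gives about 12–14 N. Both are within 3–18 N and below the 15 N the knob holds.

**Last pictures:**
- The fob is flat, its centre about 12 mm towards the fence and 1–2 mm off in x, with both pads against it.
- The knob mark did not move when I let go.
- The ring mark looks the same as in the earlier pictures. My pixel readings of its angle were 2.1°, 3.8° and 4.4°. I put that spread down to pixel and calibration error, because the straightened views show no turn.
- I saw no sign that anything else moved, but I took no final full-table picture.

**Discrepancy:** Both the wrist and side cameras showed the fingertips about 37–40 mm higher than the reported tool point. My first close therefore shut above the fob without touching it. I set all later heights from the depth images.

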